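# Load the bench lift with sample cases and pump it up

## Robot

A 6-joint arm with a two-finger parallel gripper is mounted at the origin on the work surface. World frame = base frame: x ahead of the robot, y to its left, z up, the work surface at z = 0. Lengths are in mm, angles in rad, forces in N, time in s.
With the tool pointing down it reaches from about 300 to 775 mm from the base axis. Payload 14.6 kg.
Tool frame: the origin (TCP) lies at the very end of the fingers, on their centre line; the grasp point (between the pads) lies manip.grasp_offset behind it (manip.grasp_offset is the distance from the TCP to the grasp point, in mm); z points along the fingers, y is the direction in which the jaws open and shut (so a half turn about z gives the same grasp; the last joint's range is limited). The gripper opens to 94 mm and grips with 3 to 60 N. Pads are 16 mm wide; open, the fingers measure 119 mm over their backs; the gripper's body (75 mm by 177 mm) begins 78 mm behind the grasp point.
Start: joints at [-1.386, 0.3, 1.521, -0, 1.321, -0.067], TCP at [137.025, -532.648, 205.446] pointing down, gripper open.
Joint ranges: [-3.03, 3.03], [-0.79, 2.21], [0.23, 2.52], [-1.04, 4.18], [0, 3.07], [-2.55, 2.55]. Speed limits (rad/s): [2.22, 2.22, 2.57, 3.14, 3.14, 3.14].

## Interface

Orientations are given as [roll, pitch, yaw] about the fixed x, y, z axes, in that order (R = Rz(yaw) Ry(pitch) Rx(roll)).
In Python, from cell import manip gives the robot as it stands.
- The arm moves only by the tool send_rows, never from a script. Its argument "commands" is a list of rows, each a list of 2 entries, a list of its own where there are three numbers: the shift along the tool's x, y, z in m, then the turn about the tool's z in rad. A call has exactly 8 rows; each row is the pose to reach, as a shift and turn from the pose commanded when the call began, along the tool's axes at that moment; what a row does not reach only later rows make up. A row lasts 1/12 s, in which the tool goes at most 41.7 mm and 7.16 degrees, less where a joint would pass 70% of its speed; a pose out of reach is approached as far as the arm can. A call with a gripper value outside its range is refused whole. "hand" is the closure, from -1 (fully open) to 1 (shut), so that 0 is half open, set as the call begins (left out, the last holds). The fingers move at their own pace and stop on an object; "force" is the grip in N (left out, the last holds). Time passes only in rows, so rows that repeat a pose let the fingers close, or fill a call up. It gives the time, the measured TCP pose, the force and the opening at its end, in the units of the state.
- manip.read_state(): the state, without advancing time (a new reading comes with each control period).
- manip.camera(name): name is "scene" or "top" or "wrist"; returns the picture (400x640x3 uint8, red, green, blue); there is no depth.
- manip.camera_model(name): a dict with "K" (3x3 intrinsics, pixels), "eye" and "attitude" of the camera in the world; the wrist camera has in their place "mount" (4x4, takes a point from camera to tool coordinates, whose origin is the TCP and whose axes are the flange's). Camera axes: x right, y down, z forward; pixel columns grow to the right and rows downward; lengths in mm; the calibration is good to about 2 mm. A picture is of the moment at which its call begins: read the wrist's pose just before it. camera_model takes no time and is no camera call.
- manip.sign_off(): hands the job in, once; it reports no verdict.
The state is a dict: "clock": time; "joints": joint angles; "qd": joint speeds; "effort": joint torques, N m; "eef_pos": TCP position; "eef_rot": TCP orientation; "wrist_force": force on the tool from outside, world axes, zero at the start; "moment": the same for the moment, N m; "finger_gap": finger opening in mm.
Only numpy, scipy, OpenCV 4.12 (cv2) and the standard library are available. Lean on these libraries where they do the work, as an engineer would, in place of code of your own. Each camera call takes 0.05 s, during which the arm holds its last target.

## Task

Stand every sample case on the lift plate while it is still down, one case squarely in each outlined place of the interlocking pattern (any places will do if there are fewer cases than places). Then pump the lift's hand lever in full strokes, fully down and right back up each time, until the plate is level with the top of the steel rail behind it. Leave the lever up and the cases standing in their outlines, and leave the two bottles alone.

Things in the scene. Friction and masses are not known exactly. Their poses are not given: they have to be found in the camera images.
- case1: white plastic sample case, a closed rigid box 94 long (its x) x 60 wide (its y) x 45 mm high with a grey grip bar standing on its lid: 40 mm long along x, 12 mm thick along y, from 45 to 73 mm above the underside; about 0.25 kg; all cases are alike and the same either way round; origin at the centre of the underside. Three to five cases are present, standing on the bench
- case2: white plastic sample case, a closed rigid box 94 long (its x) x 60 wide (its y) x 45 mm high with a grey grip bar standing on its lid: 40 mm long along x, 12 mm thick along y, from 45 to 73 mm above the underside; about 0.25 kg; all cases are alike and the same either way round; origin at the centre of the underside. Three to five cases are present, standing on the bench
- case3: white plastic sample case, a closed rigid box 94 long (its x) x 60 wide (its y) x 45 mm high with a grey grip bar standing on its lid: 40 mm long along x, 12 mm thick along y, from 45 to 73 mm above the underside; about 0.25 kg; all cases are alike and the same either way round; origin at the centre of the underside. Three to five cases are present, standing on the bench
- case4: white plastic sample case, a closed rigid box 94 long (its x) x 60 wide (its y) x 45 mm high with a grey grip bar standing on its lid: 40 mm long along x, 12 mm thick along y, from 45 to 73 mm above the underside; about 0.25 kg; all cases are alike and the same either way round; origin at the centre of the underside. Three to five cases are present, standing on the bench
- case5: white plastic sample case, a closed rigid box 94 long (its x) x 60 wide (its y) x 45 mm high with a grey grip bar standing on its lid: 40 mm long along x, 12 mm thick along y, from 45 to 73 mm above the underside; about 0.25 kg; all cases are alike and the same either way round; origin at the centre of the underside. Three to five cases are present, standing on the bench
- place_a1 (a point): centre of one of five case places outlined in white on the green top of the lift plate, on the top surface; near row (towards the lift's -x side): two places with their long sides along the lift's y. Its x axis runs along the long side of the outlined place (99 x 65 mm, 8 mm between neighbouring cases). Rises with the plate
- place_a2 (a point): centre of one of five case places outlined in white on the green top of the lift plate, on the top surface; near row (towards the lift's -x side): two places with their long sides along the lift's y. Its x axis runs along the long side of the outlined place (99 x 65 mm, 8 mm between neighbouring cases). Rises with the plate
- place_b1 (a point): centre of one of five case places outlined in white on the green top of the lift plate, on the top surface; far row (towards the rail): three places with their long sides along the lift's x. Its x axis runs along the long side of the outlined place (99 x 65 mm, 8 mm between neighbouring cases). Rises with the plate
- place_b2 (a point): centre of one of five case places outlined in white on the green top of the lift plate, on the top surface; far row (towards the rail): three places with their long sides along the lift's x. Its x axis runs along the long side of the outlined place (99 x 65 mm, 8 mm between neighbouring cases). Rises with the plate
- place_b3 (a point): centre of one of five case places outlined in white on the green top of the lift plate, on the top surface; far row (towards the rail): three places with their long sides along the lift's x. Its x axis runs along the long side of the outlined place (99 x 65 mm, 8 mm between neighbouring cases). Rises with the plate
- lift: hand-pumped lift, fixed: base 230 (x) x 250 (y) x 45 mm; lift plate 212 x 246 mm with green top, 65 mm high when down; round steel rail on two posts along the far (+x) side, x = 135 mm, top 149 mm high; pump block on the left (+y) side, x 45 to 145, y 147 to 203, 150 mm high, with a toothed bar that rises with the plate. Origin at the centre of the base's underside, z up
- plate (a joint): height of the lift plate above its lowest position, m: starts at 0 to 0.0035; 0.084 is level with the rail, where the pump stops lifting and idles. The plate does not sink when the lever goes back; the first full stroke lifts it to about 0.027, each later one by 19 mm, provided the lever came right back up in between
- lever (a joint): angle of the pump lever, rad: 0 at rest (raised), 0.80 fully down at its stop. A spring brings it back up when let go; pumping takes roughly 10 to 20 N at the grip
- lever_grip (a point): centre of the lever's black T grip, a round bar 18 mm thick and 86 mm long along the lift's y; moves with the lever on a 220 mm radius about lever_pivot; at rest it is about 237 mm above the bench (32 degrees above level, to the lift's -x), fully down about 68 mm
- lever_pivot (a point): pivot of the pump lever, 120 mm above the bench, axis along the lift's y; the lever arm is a 12 mm steel rod
- reagent_bottle: brown glass bottle, 72 mm wide, 170 mm high; not part of the work; origin under its centre
- wash_bottle: white plastic bottle, 60 mm wide, 150 mm high; not part of the work; origin under its centre
Not all that is in view belongs to the job. Leave any green or red look-alike of the case2 alone.

How it is judged:
By the outcome, as a careful person would: the job done as asked, in the order asked, and still so for the second after the job is handed in, with the robot touching nothing.
Of case1, case2, case3, case4, case5 only 3 to 5 are there at a start; the rules pass over those that are not, and their reading is None.
At some moment in a run one of case1, case2, case3, case4, case5 may be knocked a few centimetres aside while the robot is not near it.
It also fails if it takes over 210 s, if anything falls off the work surface, if the arm or the gripper's body presses on something with over 40 N, if the wrist force passes 120 N, or if a joint passes its speed limit or range.

## Working session

There is one attempt and no reset: what is moved stays moved. The work goes in short steps, Python scripts to look and compute and a tool call to move; the robot and the scene stay as the last step left them, time stands still between calls to the robot, and variables do not carry over. Pictures are saved under pics/ and viewed, and the job is handed in when it is done.

Besides the shell and the picture viewer there is one more tool, called after "Emit:" by a JSON object that holds its "method" and its "body", one argument or row to a line. send_rows: Moves the arm, as the interface text tells. Its arguments: {"type":"object","properties":{"commands":{"type":"array","items":{"type":"array"}},"hand":{"type":"number"},"force":{"type":"number"}},"required":["commands"]}

```bash
mkdir -p pics; ls
python3 - <<'E'
from cell import manip
import cv2
s=manip.read_state(); print(s, manip.grasp_offset)
for n in ["scene","top","wrist"]:
    im=manip.camera(n); cv2.imwrite(f"pics/{n}0.png",im[:,:,::-1]); print(n,manip.camera_model(n))
E
```

```text
pics
{'clock': 0.0, 'joints': array([-1.38559553e+00,  3.00447031e-01,  1.52157561e+00,  2.53385369e-05,
        1.32071888e+00, -6.65715927e-02]), 'qd': array([ 0.00060914, -0.00085636,  0.00011755, -0.00094187,  0.00109896,
       -0.00178272]), 'effort': array([ 2.23850970e-03, -5.31804907e+01, -3.52735376e+01,  7.09088054e-02,
        2.43287114e-02, -1.07484975e-04]), 'eef_pos': array([ 136.98628169, -532.39382273,  204.90185558]), 'eef_rot': array([-3.14044797e+00, -1.00913693e-04,  2.51766048e-01]), 'wrist_force': array([-0.11111618, -0.46765003,  0.45998776]), 'moment': array([-0.02441853, -0.01050407, -0.0161783 ]), 'finger_gap': 94.09499387705968} 18.8
scene {'K': array([[456.34755572,   0.        , 316.61028677],
       [  0.        , 456.34755572, 204.42587538],
       [  0.        ,   0.        ,   1.        ]]), 'eye': array([1085.42508289, -537.1530077 , 1387.38253308]), 'attitude': array([-2.6031848 , -0.00471732,  0.83754588])}
top {'K': array([[384.97864208,   0.        , 319.27870151],
       [  0.        , 384.97864208, 205.75603838],
       [  0.        ,   0.        ,   1.        ]]), 'eye': array([ 336.00302606,  -25.14731425, 1305.32713895]), 'attitude': array([-2.97112845, -0.01595342, -1.55029701])}
wrist {'K': array([[323.88252993,   0.        , 318.74260516],
       [  0.        , 323.88252993, 199.08255997],
       [  0.        ,   0.        ,   1.        ]]), 'mount': array([[-2.10893212e-04, -9.73890786e-01, -2.27016941e-01,
         6.36260312e+01],
       [ 9.99999790e-01, -6.63668642e-05, -6.44265092e-04,
        -3.61674307e-01],
       [ 6.12377434e-04, -2.27017029e-01,  9.73890596e-01,
        -1.77540398e+02],
       [ 0.00000000e+00,  0.00000000e+00,  0.00000000e+00,
         1.00000000e+00]])}
```

View pics/scene0.png

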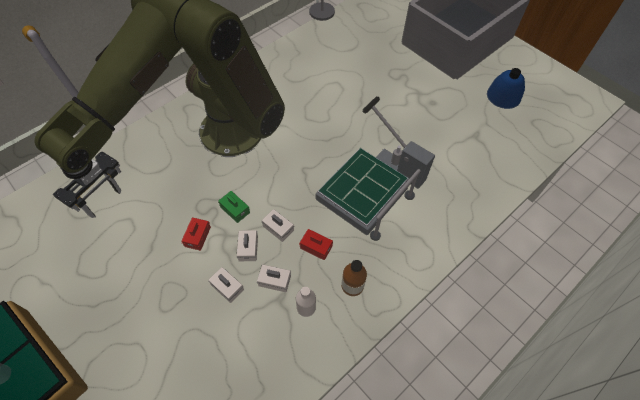

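View pics/top0.png

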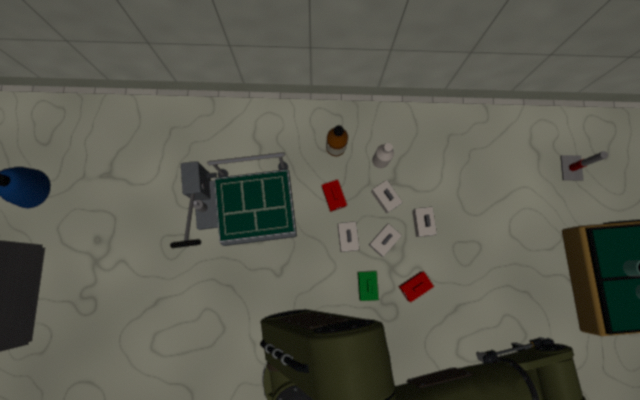

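View pics/wrist0.png

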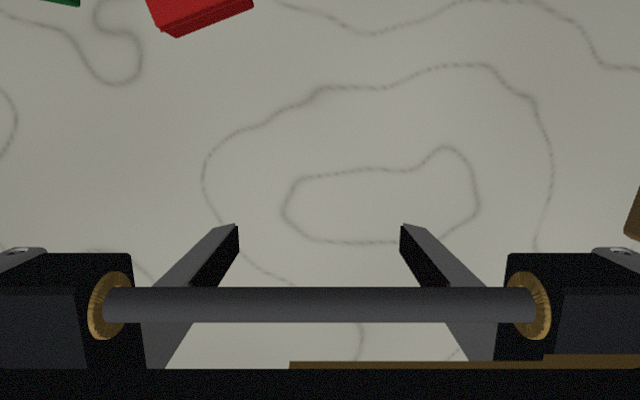

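```bash
cat > h.py <<'E'
import numpy as np, cv2
from scipy.spatial.transform import Rotation as R
from cell import manip
def cam(n,s=None):
    m=manip.camera_model(n); K=np.array(m["K"])
    if n=="wrist":
        M=np.array(m["mount"]); Rt=R.from_euler("xyz",s["eef_rot"]).as_matrix()
        return K,Rt@M[:3,:3],Rt@M[:3,3]+s["eef_pos"]
    return K,R.from_euler("xyz",m["attitude"]).as_matrix(),np.array(m["eye"])
def onplane(c,px,z):
    K,Rc,e=c; px=np.atleast_2d(px).astype(float)
    d=(Rc@np.linalg.inv(K)@np.c_[px,np.ones(len(px))].T).T
    return e+d*((z-e[2])/d[:,2])[:,None]
def proj(c,P):
    K,Rc,e=c; q=(K@Rc.T@(np.atleast_2d(P)-e).T).T
    return q[:,:2]/q[:,2:]
def shoot(n,name):
    s=manip.read_state(); im=manip.camera(n); bgr=np.ascontiguousarray(im[:,:,::-1]); cv2.imwrite("pics/"+name,bgr)
    return s,bgr,cam(n,s)
def tool(s,P,yaw=None):
    "shift in tool axes (m) from measured pose to world P(mm), and turn about tool z"
    Rt=R.from_euler("xyz",s["eef_rot"]).as_matrix()
    return (Rt.T@(np.array(P)-s["eef_pos"]))/1000
E
python3 - <<'E'
from h import *
for n,zs in (("top",45),("scene",45)):
    im=cv2.imread(f"pics/{n}0.png"); c=cam(n)
    hsv=cv2.cvtColor(im,cv2.COLOR_BGR2HSV)
    b=im.min(2)
    for (x,y) in ([(378,239),(348,228)] if n=="top" else [(224,285)]): print(im[y,x])
    print(proj(c,[[400,-200,0],[500,0,0],[500,200,65]]))
    k=im[150:330,140:440] if n=="scene" else im[100:330,150:470]
    cv2.imwrite(f"pics/{n}_z.png",cv2.resize(k,None,fx=2.4,fy=2.4,interpolation=cv2.INTER_CUBIC))
E
```

```text
[114 122 131]
[108 114 122]
[[365.28966569 253.86430574]
 [306.79544001 223.11909005]
 [244.74115606 219.2278612 ]]
[169 176 188]
[[254.06397294 227.70590938]
 [316.82248323 212.80004981]
 [358.97645777 170.86186191]]
```

View pics/top_z.png

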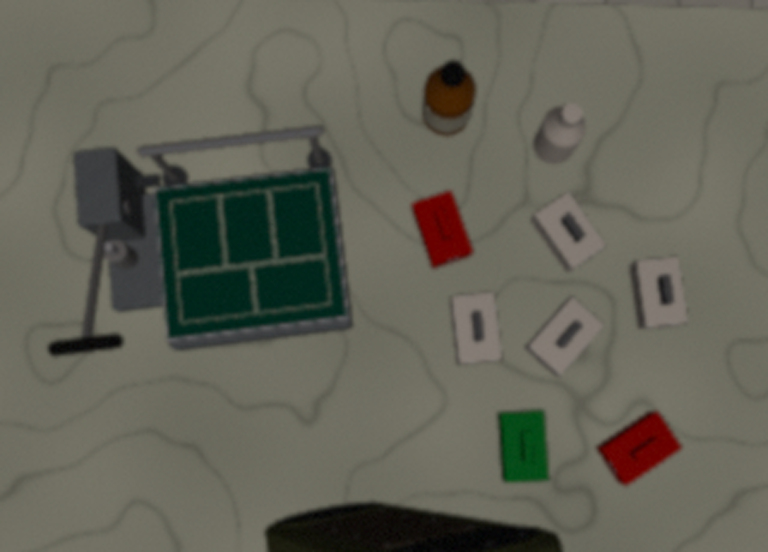

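View pics/scene_z.png

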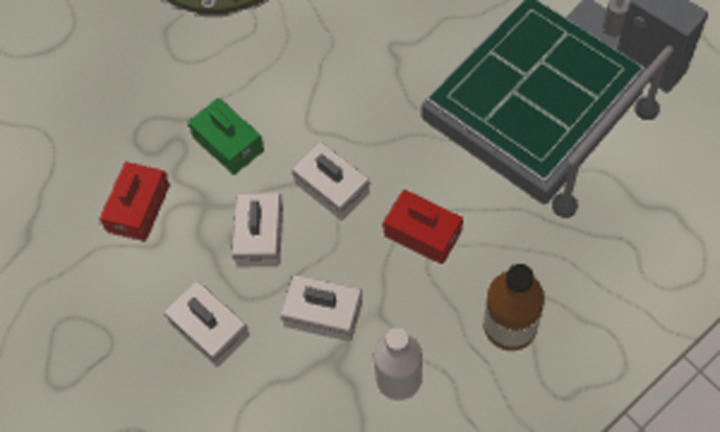

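Run:
```python
from h import *
for n in ("top","scene"):
    im=cv2.imread(f"pics/{n}0.png"); c=cam(n)
    f=im.astype(int); g=f[:,:,1]-(f[:,:,0]+f[:,:,2])/2
    print(n,"table g",np.median(g), "val", np.median(f[:,:,1]))
    m=((g<-0.5)&(f[:,:,0]> (95 if n=="top" else 130))&(f.max(2)-f.min(2)<50)).astype(np.uint8)
    m=cv2.morphologyEx(m,cv2.MORPH_CLOSE,np.ones((5,5)))
    m=cv2.morphologyEx(m,cv2.MORPH_OPEN,np.ones((5,5)))
    for k in cv2.findContours(m,cv2.RETR_EXTERNAL,cv2.CHAIN_APPROX_NONE)[0]:
        A=cv2.contourArea(k)
        if 200<A<2500:
            p=onplane(c,k[:,0,:],45)[:,:2].astype(np.float32)
            r=cv2.minAreaRect(p); print(np.round(k[:,0].mean(0)),A,np.round(r[0],1),np.round(r[1],1),round(r[2],1))
    hsv=cv2.cvtColor(im,cv2.COLOR_BGR2HSV)
    gm=((hsv[:,:,0]>65)&(hsv[:,:,0]<95)&(hsv[:,:,1]>110)).astype(np.uint8)
    gm=cv2.morphologyEx(gm,cv2.MORPH_CLOSE,np.ones((7,7)))
    for k in cv2.findContours(gm,cv2.RETR_EXTERNAL,cv2.CHAIN_APPROX_NONE)[0]:
        if cv2.contourArea(k)>2000:
            p=onplane(c,k[:,0,:],65)[:,:2].astype(np.float32)
            r=cv2.minAreaRect(p); print("green",np.round(k[:,0].mean(0)),np.round(r[0],1),np.round(r[1],1),round(r[2],1))
```

```text
top table g 5.5 val 104.0
green [618. 275.] [  339. -1019.] [326.3 174.6] 5.1
green [254. 205.] [548.4 173. ] [199.9 234.1] 8.5
scene table g 4.5 val 144.0
[409. 355.] 424.0 [1046.8 -130.8] [73.9 84.5] 47.3
[446. 311.] 238.0 [1037.3   45.8] [46.3 86. ] 17.1
[548. 301.] 282.0 [1215.6  302.7] [47.2 97.9] 6.2
[225. 282.] 461.0 [ 512.1 -396.6] [90.4 58.1] 7.2
[273. 276.] 313.5 [ 595.8 -270.7] [91.1 57.5] 34.8
[556. 255.] 1317.5 [1155.2  450. ] [116.7 258.8] 1.6
[246. 242.] 319.5 [ 449.1 -264.4] [57.  86.8] 48.1
[277. 222.] 266.0 [ 455.8 -141. ] [87.7 57.4] 7.6
[560. 216.] 1627.0 [1048.5  585.9] [312.  247.1] 60.9
[595. 159.] 292.0 [1032.2  896.2] [151.   66.8] 85.8
green [ 18. 361.] [ 301.8 -984.9] [325.7 133. ] 5.6
green [364. 186.] [549.1 172.3] [200.9 235.1] 8.5
```

Emit:
{"method": "send_rows", "body": {
  "commands": [
    [[0.02, -0.018, 0], 0.02],
    [[0.05, -0.044, 0], 0.04],
    [[0.08, -0.07, 0], 0.06],
    [[0.11, -0.097, 0], 0.08],
    [[0.14, -0.124, 0], 0.1],
    [[0.17, -0.15, 0], 0.12],
    [[0.2, -0.177, 0], 0.12],
    [[0.23, -0.203, 0], 0.12]
  ],
  "hand": -1,
  "force": 30
}}

```text
clock: 0.82
eef_pos: [309.7, -276.9, 205.5]
eef_rot: [3.142, -0.0, 0.131]
wrist_force: [1.1, -0.3, 0.3]
finger_gap: 93.7
```

Emit:
{"method": "send_rows", "body": {
  "commands": [
    [[0.025, -0.028, 0], 0],
    [[0.05, -0.057, 0], 0],
    [[0.075, -0.085, 0], 0],
    [[0.095, -0.108, 0], 0],
    [[0.102, -0.115, 0], 0],
    [[0.102, -0.115, 0], 0],
    [[0.102, -0.115, 0], 0],
    [[0.102, -0.115, 0], 0]
  ]
}}

```text
clock: 1.48
eef_pos: [394.7, -152.2, 205.4]
eef_rot: [3.142, 0.0, 0.131]
wrist_force: [0.1, 0.2, 0.5]
finger_gap: 94.2
```

Run:
```python
from h import *
s,im,c=shoot("wrist","w1.png"); print(s["eef_pos"],s["eef_rot"])
```

```text
[ 394.66354113 -152.22623437  205.35530451] [3.14156483e+00 3.36941063e-04 1.30970613e-01]
```

View pics/w1.png

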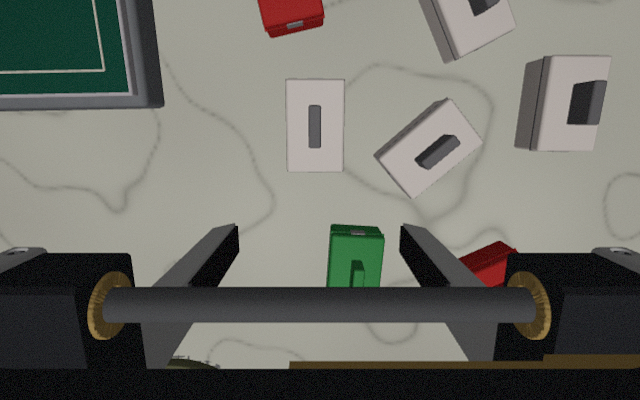

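```bash
cat >> h.py <<'E'
def cases(im,c,z=45,hi=None,save=None):
    f=cv2.GaussianBlur(im,(3,3),0).astype(int); g=f[:,:,1]-(f[:,:,0]+f[:,:,2])/2
    m=((g<1.0)&(f.min(2)>hi)&(f.max(2)-f.min(2)<50)).astype(np.uint8)
    m=cv2.morphologyEx(m,cv2.MORPH_OPEN,np.ones((5,5)))
    if save: cv2.imwrite("pics/"+save,m*255)
    out=[]
    for k in cv2.findContours(m,cv2.RETR_EXTERNAL,cv2.CHAIN_APPROX_NONE)[0]:
        if cv2.contourArea(k)<1500: continue
        p=onplane(c,cv2.convexHull(k)[:,0,:],z)[:,:2].astype(np.float32)
        (x,y),(w,h),a=cv2.minAreaRect(p)
        if w<h: w,h,a=h,w,a+90
        a=(a+90)%180-90
        out.append((x,y,a)); print("lid px",np.round(k[:,0].mean(0)),"xy %.1f %.1f size %.1f %.1f long axis %.2f deg %.3f rad"%(x,y,w,h,a,np.radians(a)))
    return out
E
python3 - <<'E'
from h import *
im=cv2.imread("pics/w1.png"); s=manip.read_state(); c=cam("wrist",s)
for p in [(300,100),(300,165),(430,180),(535,100),(555,100),(380,50)]: print(p,im[p[1],p[0]])
cases(im,c,45,150,"m1.png")
E
```

```text
(300, 100) [172 175 182]
(300, 165) [170 174 182]
(430, 180) [173 177 183]
(535, 100) [83 83 90]
(555, 100) [165 171 177]
(380, 50) [151 159 161]
lid px [432. 150.] xy 445.4 -262.4 size 90.5 56.7 long axis -41.32 deg -0.721 rad
lid px [315. 125.] xy 453.8 -139.9 size 90.5 56.5 long axis 7.29 deg 0.127 rad
lid px [571. 103.] xy 508.8 -394.8 size 89.6 56.6 long axis 6.92 deg 0.121 rad
lid px [475.  21.] xy 577.4 -279.4 size 56.4 54.0 long axis -55.20 deg -0.963 rad
```

Emit:
{"method": "send_rows", "body": {
  "commands": [
    [[0.03, -0.002, 0.01], 0.004],
    [[0.06, -0.0045, 0.03], 0.004],
    [[0.06, -0.0045, 0.06], 0.004],
    [[0.06, -0.0045, 0.09], 0.004],
    [[0.06, -0.0045, 0.115], 0.004],
    [[0.06, -0.0045, 0.135], 0.004],
    [[0.06, -0.0045, 0.148], 0.004],
    [[0.06, -0.0045, 0.155], 0.004]
  ],
  "hand": -0.06
}}

```text
clock: 2.2
eef_pos: [452.9, -139.9, 48.8]
eef_rot: [-3.14, 0.002, 0.126]
wrist_force: [-0.2, 0.1, -0.8]
finger_gap: 50.2
```

Run:
```python
from h import *
s,im,c=shoot("wrist","w2.png"); print(s["eef_pos"],s["eef_rot"],s["finger_gap"])
```

```text
[ 452.90616905 -139.85175198   48.76601907] [-3.14047534e+00  2.16101323e-03  1.26020833e-01] 50.24250595616479
```

View pics/w2.png

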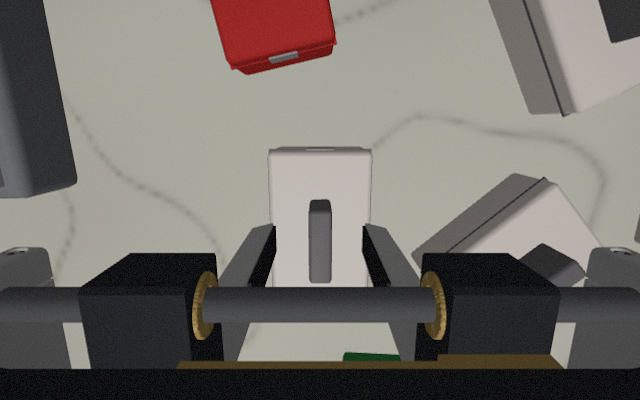

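Emit:
{"method": "send_rows", "body": {
  "commands": [
    [[0, 0, 0], 0],
    [[0, 0, 0], 0],
    [[0, 0, 0], 0],
    [[0, 0, 0], 0],
    [[0, 0, 0], 0],
    [[0, 0, 0], 0],
    [[0, 0, 0], 0],
    [[0, 0, 0], 0]
  ],
  "hand": 1,
  "force": 35
}}

```text
clock: 2.92
eef_pos: [454.3, -139.1, 50.7]
eef_rot: [3.141, -0.0, 0.128]
wrist_force: [-0.6, -0.5, 3.1]
finger_gap: 11.7
```

Emit:
{"method": "send_rows", "body": {
  "commands": [
    [[0, 0, -0.01], 0],
    [[0, 0, -0.03], 0],
    [[0, 0, -0.06], 0],
    [[0, 0, -0.09], 0],
    [[0, 0, -0.12], 0],
    [[0, 0, -0.14], 0],
    [[0, 0, -0.15], 0],
    [[0, 0, -0.15], 0]
  ]
}}

```text
clock: 3.58
eef_pos: [454.6, -139.1, 202.5]
eef_rot: [3.14, -0.003, 0.128]
wrist_force: [-0.1, 0.8, -1.8]
finger_gap: 11.5
```

Run:
```python
from h import *
s,im,c=shoot("wrist","w3.png"); print(s["eef_pos"],s["eef_rot"],s["finger_gap"],s["wrist_force"])
```

```text
[ 454.63983136 -139.14965439  202.47762646] [ 3.14006965e+00 -2.88019443e-03  1.27870892e-01] 11.45991567859123 [-0.11190588  0.77831072 -1.84536831]
```

View pics/w3.png

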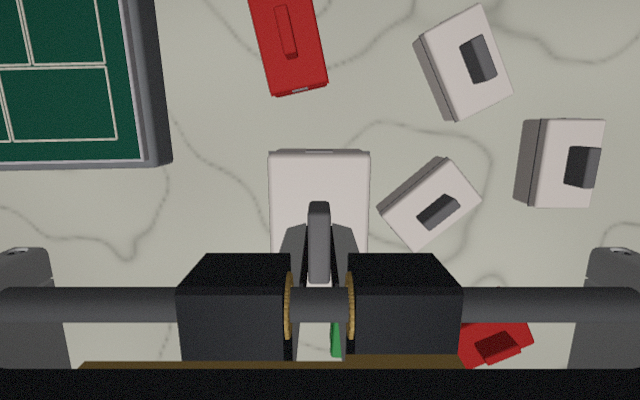

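Emit:
{"method": "send_rows", "body": {
  "commands": [
    [[0.0, -0.02, -0.01], 0],
    [[0.005, -0.055, -0.03], -0.01],
    [[0.01, -0.095, -0.057], -0.02],
    [[0.014, -0.135, -0.057], -0.02],
    [[0.018, -0.175, -0.057], -0.02],
    [[0.023, -0.215, -0.057], -0.02],
    [[0.023, -0.255, -0.057], -0.02],
    [[0.023, -0.28, -0.057], -0.02]
  ]
}}

```text
clock: 4.3
eef_pos: [439.9, 144.7, 255.5]
eef_rot: [-3.141, 0.003, 0.149]
wrist_force: [0.1, -0.8, -2.5]
finger_gap: 11.7
```

Emit:
{"method": "send_rows", "body": {
  "commands": [
    [[0, -0.01, 0], 0],
    [[0, -0.015, 0], 0],
    [[0, -0.015, 0], 0],
    [[0, -0.015, 0], 0],
    [[0, -0.015, 0], 0],
    [[0, -0.015, 0], 0],
    [[0, -0.015, 0], 0],
    [[0, -0.015, 0], 0]
  ]
}}

```text
clock: 4.97
eef_pos: [439.1, 156.0, 257.5]
eef_rot: [-3.142, -0.0, 0.147]
wrist_force: [-0.0, 0.6, -1.9]
finger_gap: 12.2
```

Run:
```python
from h import *
im=cv2.imread("pics/w3.png")
s,im,c=shoot("wrist","w4.png"); print(s["eef_pos"],s["eef_rot"],s["finger_gap"],s["wrist_force"])
shoot("top","t4.png")
```

```text
[439.14410304 155.97809217 257.47347844] [-3.14158834e+00 -9.96341571e-05  1.46902041e-01] 12.154247779732074 [-0.02578588  0.63291612 -1.90569402]
```

View pics/w4.png

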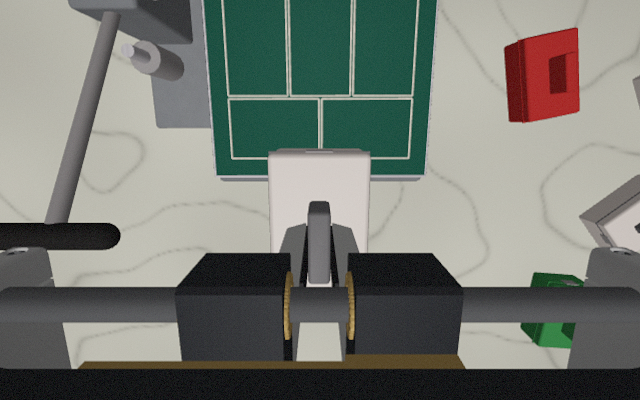

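```bash
cat >> h.py <<'E'
def plate(im,c,z=66,save=None):
    hsv=cv2.cvtColor(im,cv2.COLOR_BGR2HSV)
    g=((hsv[:,:,0]>65)&(hsv[:,:,0]<95)&(hsv[:,:,1]>100)).astype(np.uint8)
    n,l,st,_=cv2.connectedComponentsWithStats(cv2.morphologyEx(g,cv2.MORPH_CLOSE,np.ones((7,7))))
    i=1+np.argmax(st[1:,4]); reg=cv2.erode((l==i).astype(np.uint8),np.ones((5,5)))
    line=cv2.morphologyEx(hsv[:,:,2],cv2.MORPH_TOPHAT,np.ones((9,9)))
    m=((line>35)&(reg>0)).astype(np.uint8)
    if save: cv2.imwrite("pics/"+save,m*255)
    v,u=np.nonzero(m)
    return onplane(c,np.c_[u,v],z)[:,:2],line[v,u].astype(float)
def profile(P,w,th,c0=(549.,172.5)):
    "coords of line pixels in lift frame guess"
    R2=np.array([[np.cos(th),np.sin(th)],[-np.sin(th),np.cos(th)]])
    return (P-np.array(c0))@R2.T
E
python3 - <<'E'
from h import *
im=cv2.imread("pics/w4.png"); s=manip.read_state(); c=cam("wrist",s)
P,w=plate(im,c,66,"m4.png")
from scipy.signal import find_peaks
best=max(np.arange(.12,.18,.001),key=lambda t:sum((np.histogram(profile(P,w,t)[:,k],np.arange(-130,130,1.5))[0].astype(float)**2).sum() for k in (0,1)))
print("yaw",best)
Q=profile(P,w,best)
for k in (0,1):
    h,e=np.histogram(Q[:,k],np.arange(-130,130,1.0),weights=w); h=np.convolve(h,[1,1,1],'same')
    pk,_=find_peaks(h,height=h.max()*.15,distance=8)
    print("xy"[k],[(round(float(np.average(e[p-3:p+4]+.5,weights=h[p-3:p+4]+1e-9)),1),int(h[p])) for p in pk])
E
```

```text
yaw 0.14700000000000002
x [(-85.3, 18078), (-19.8, 44353)]
y [(-100.9, 36549), (-35.0, 19357), (0.0, 9943), (32.9, 19808), (99.4, 37220)]
```

View pics/m4.png

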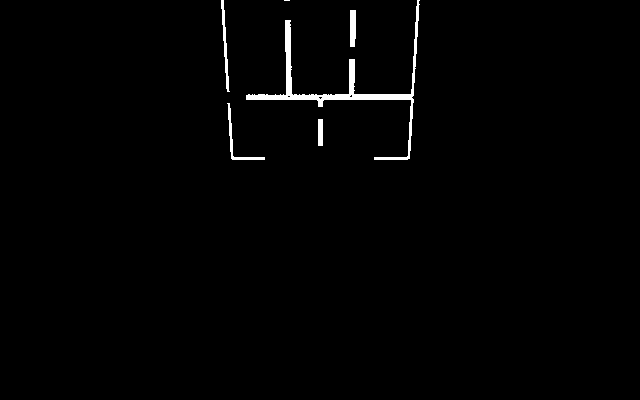

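Run:
```python
from h import *
im=cv2.imread("pics/w4.png"); m=manip.camera_model("wrist"); M=np.array(m["mount"]); c=(np.array(m["K"]),M[:3,:3],M[:3,3])
f=im.astype(int)
print([ (r,f[r,300].tolist(),f[r,340].tolist()) for r in range(146,158)])
print([ (x,f[200,x].tolist()) for x in list(range(266,275))+list(range(364,373))])
for z in (4.5,6):
  print(z,onplane(c,[[300,150.],[340,150.],[300,153.],[270,200],[368.5,200]],z).round(1)[:,:2].tolist())
```

```text
[(146, [68, 83, 32], [68, 83, 31]), (147, [76, 90, 44], [68, 84, 29]), (148, [95, 102, 92], [92, 99, 87]), (149, [112, 116, 124], [115, 118, 125]), (150, [106, 110, 114], [109, 110, 113]), (151, [105, 107, 110], [103, 104, 107]), (152, [113, 113, 118], [109, 111, 115]), (153, [113, 117, 124], [117, 123, 127]), (154, [138, 143, 148], [136, 141, 146]), (155, [155, 160, 166], [155, 158, 166]), (156, [170, 174, 180], [168, 171, 178]), (157, [181, 185, 192], [181, 186, 192])]
[(266, [180, 190, 191]), (267, [177, 188, 189]), (268, [164, 175, 175]), (269, [165, 171, 177]), (270, [179, 183, 191]), (271, [188, 192, 199]), (272, [196, 200, 208]), (273, [203, 208, 214]), (274, [203, 206, 213]), (364, [199, 204, 211]), (365, [197, 202, 208]), (366, [191, 195, 203]), (367, [184, 188, 195]), (368, [170, 174, 181]), (369, [151, 157, 162]), (370, [170, 181, 182]), (371, [179, 190, 191]), (372, [179, 189, 191])]
4.5 [[49.2, -10.8], [49.2, 11.5], [47.6, -10.8], [20.6, -28.5], [20.6, 28.4]]
6 [[49.1, -10.8], [49.1, 11.6], [47.5, -10.9], [20.3, -28.7], [20.2, 28.7]]
```

Emit:
{"method": "send_rows", "body": {
  "commands": [
    [[0.02, 0.01, 0], 0],
    [[0.05, 0.024, 0], 0],
    [[0.08, 0.038, 0], 0],
    [[0.11, 0.053, 0.01], 0],
    [[0.135, 0.065, 0.03], 0],
    [[0.143, 0.0687, 0.06], 0],
    [[0.143, 0.0687, 0.09], 0],
    [[0.143, 0.0687, 0.11], 0]
  ]
}}

```text
clock: 5.73
eef_pos: [590.0, 109.0, 143.9]
eef_rot: [-3.142, 0.004, 0.147]
wrist_force: [0.3, 0.7, -2.7]
finger_gap: 11.9
```

Emit:
{"method": "send_rows", "body": {
  "commands": [
    [[0, 0, 0.008], 0],
    [[0, 0, 0.014], 0],
    [[0, 0, 0.018], 0],
    [[0, 0, 0.02], 0],
    [[0, 0, 0.02], 0],
    [[0, 0, 0.02], 0],
    [[0, 0, 0.02], 0],
    [[0, 0, 0.02], 0]
  ]
}}

```text
clock: 6.4
eef_pos: [590.8, 109.7, 128.1]
eef_rot: [-3.142, -0.001, 0.148]
wrist_force: [1.7, 0.4, -2.2]
finger_gap: 12.0
```

Emit:
{"method": "send_rows", "body": {
  "commands": [
    [[0, 0.0006, 0.003], 0],
    [[0, 0.0006, 0.006], 0],
    [[0, 0.0006, 0.008], 0],
    [[0, 0.0006, 0.009], 0],
    [[0, 0.0006, 0.01], 0],
    [[0, 0.0006, 0.01], 0],
    [[0, 0.0006, 0.01], 0],
    [[0, 0.0006, 0.01], 0]
  ]
}}

```text
clock: 7.07
eef_pos: [590.7, 109.0, 117.6]
eef_rot: [3.142, -0.0, 0.148]
wrist_force: [0.4, -0.1, -1.4]
finger_gap: 12.0
```

Emit:
{"method": "send_rows", "body": {
  "commands": [
    [[0, 0, 0.0005], 0],
    [[0, 0, 0.001], 0],
    [[0, 0, 0.0015], 0],
    [[0, 0, 0.002], 0],
    [[0, 0, 0.002], 0],
    [[0, 0, 0.002], 0],
    [[0, 0, 0.002], 0],
    [[0, 0, 0.002], 0]
  ]
}}

```text
clock: 7.73
eef_pos: [590.8, 108.9, 116.3]
eef_rot: [3.141, -0.001, 0.148]
wrist_force: [-3.0, -2.2, 5.4]
finger_gap: 11.6
```

Emit:
{"method": "send_rows", "body": {
  "commands": [
    [[0, 0, 0], 0],
    [[0, 0, 0], 0],
    [[0, 0, 0], 0],
    [[0, 0, 0], 0],
    [[0, 0, 0], 0],
    [[0, 0, -0.01], 0],
    [[0, 0, -0.03], 0],
    [[0, 0, -0.06], 0]
  ],
  "hand": -0.06
}}

```text
clock: 8.4
eef_pos: [589.7, 108.9, 174.7]
eef_rot: [-3.141, 0.004, 0.148]
wrist_force: [0.7, 0.6, 0.3]
finger_gap: 49.6
```

Emit:
{"method": "send_rows", "body": {
  "commands": [
    [[-0.02, 0, -0.04], 0],
    [[-0.05, -0.01, -0.08], 0],
    [[-0.08, -0.03, -0.1], 0],
    [[-0.11, -0.05, -0.1], 0],
    [[-0.13, -0.06, -0.1], 0],
    [[-0.13, -0.06, -0.1], 0],
    [[-0.13, -0.06, -0.1], 0],
    [[-0.13, -0.06, -0.1], 0]
  ]
}}

```text
clock: 9.07
eef_pos: [453.7, 149.1, 275.9]
eef_rot: [3.142, -0.001, 0.148]
wrist_force: [0.7, -0.2, 0.1]
finger_gap: 49.7
```

```bash
cat >> h.py <<'E'
from scipy.signal import find_peaks
def lines(im,c,z=66,th=.147,save=None):
    P,w=plate(im,c,z,save)
    best=max(np.arange(th-.03,th+.03,.001),key=lambda t:sum((np.histogram(profile(P,w,t)[:,k],np.arange(-130,130,1.5))[0].astype(float)**2).sum() for k in (0,1)))
    Q=profile(P,w,best,(546.7,171.3)); print("yaw",round(best,4))
    for k in (0,1):
        h,e=np.histogram(Q[:,k],np.arange(-130,130,1.0),weights=w); h=np.convolve(h,[1,1,1],'same')
        pk,_=find_peaks(h,height=h.max()*.1,distance=8)
        print("xy"[k],[(round(float(np.average(e[p-3:p+4]+.5,weights=h[p-3:p+4]+1e-9)),1),int(h[p])) for p in pk])
def inlift(x,y,c0=(546.7,171.3),th=.147):
    return profile(np.array([[x,y]]),None,th,c0)[0]
E
python3 - <<'E'
from h import *
s,im,c=shoot("wrist","w5.png"); print(s["eef_pos"],s["eef_rot"])
lines(im,c,66)
for o in cases(im,c,66+45,150): print(inlift(*o[:2]))
E
```

```text
[453.70129721 149.09055043 275.94097207] [ 3.14159113e+00 -7.65042672e-04  1.47861914e-01]
yaw 0.152
x [(-82.9, 34557), (-17.1, 32897), (83.5, 33993)]
y [(-100.2, 14050), (0.4, 16097), (34.0, 24379), (99.9, 34727)]
lid px [379.  54.] xy 588.9 110.0 size 91.7 58.0 long axis 8.45 deg 0.147 rad
[ 32.72258198 -66.81460463]
```

View pics/w5.png

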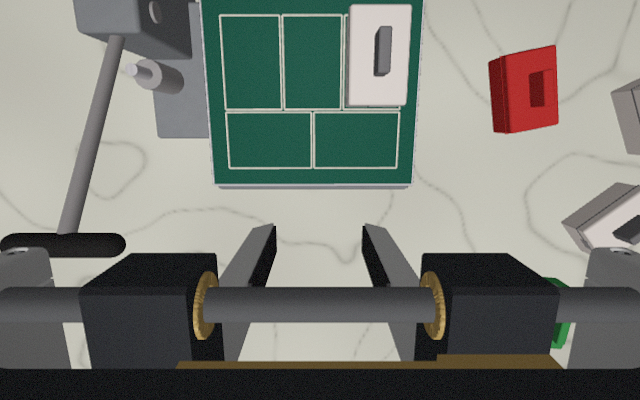

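Run:
```python
import cv2
im=cv2.imread("pics/w5.png")[0:190,190:430]; cv2.imwrite("pics/w5z.png",cv2.resize(im,None,fx=3.2,fy=3.1,interpolation=cv2.INTER_CUBIC))
```

```text
(no output)
```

View pics/w5z.png

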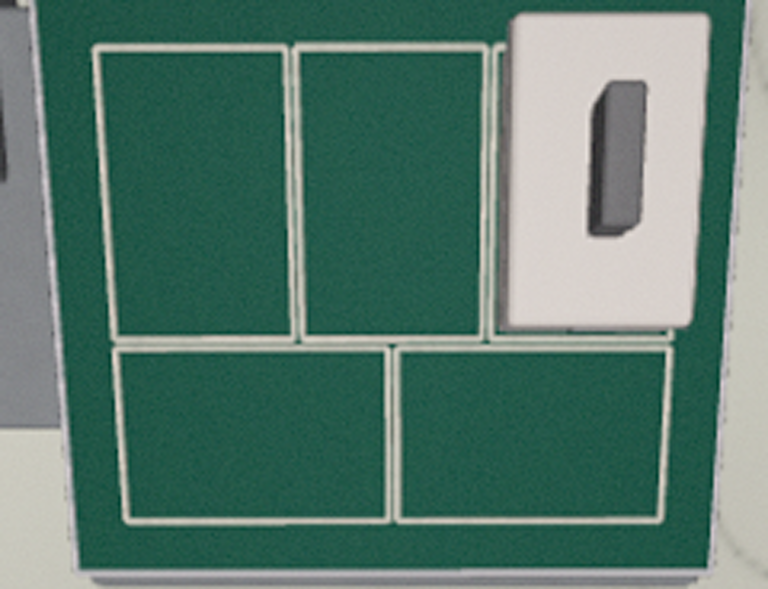

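Emit:
{"method": "send_rows", "body": {
  "commands": [
    [[-0.008, 0.03, 0], 0.1],
    [[-0.02, 0.07, 0], 0.2],
    [[-0.03, 0.11, 0], 0.3],
    [[-0.04, 0.15, 0.01], 0.4],
    [[-0.05, 0.19, 0.02], 0.5],
    [[-0.062, 0.23, 0.03], 0.6],
    [[-0.074, 0.27, 0.04], 0.7],
    [[-0.085, 0.308, 0.05], 0.8]
  ]
}}

```text
clock: 9.78
eef_pos: [414.5, -167.6, 225.6]
eef_rot: [3.141, 0.0, -0.658]
wrist_force: [2.2, -0.3, 0.0]
finger_gap: 50.0
```

```bash
cat >> h.py <<'E'
def goto(P,yaw,s=None):
    s=s or manip.read_state(); d=tool(s,P); t=-(yaw-s["eef_rot"][2]); t=(t+np.pi)%(2*np.pi)-np.pi
    q6=s["joints"][5]; print("shift m",d.round(4),"turn %.3f"%t,"q6 now %.2f"%q6, "at",s["eef_pos"].round(1),round(s["eef_rot"][2],3))
E
python3 - <<'E'
from h import *
goto([408,-229,205],-.721)
E
```

```text
shift m [0.0324 0.0525 0.0206] turn 0.063 q6 now 1.76 at [ 414.5 -167.6  225.6] -0.658
```

Emit:
{"method": "send_rows", "body": {
  "commands": [
    [[0.015, 0.025, 0.01], 0.063],
    [[0.025, 0.043, 0.018], 0.063],
    [[0.032, 0.052, 0.02], 0.063],
    [[0.032, 0.052, 0.02], 0.063],
    [[0.032, 0.052, 0.02], 0.063],
    [[0.032, 0.052, 0.02], 0.063],
    [[0.032, 0.052, 0.02], 0.063],
    [[0.032, 0.052, 0.02], 0.063]
  ]
}}

```text
clock: 10.45
eef_pos: [409.2, -224.8, 206.7]
eef_rot: [-3.141, -0.001, -0.714]
wrist_force: [0.1, -0.3, 0.6]
finger_gap: 49.9
```

Run:
```python
from h import *
s,im,c=shoot("wrist","w6.png")
o=cases(im,c,45,150)
b=min(o,key=lambda o:np.hypot(o[0]-445,o[1]+262)); goto([b[0],b[1],50],np.radians(b[2]),s)
```

```text
lid px [323. 133.] xy 446.2 -263.4 size 90.7 57.7 long axis -40.99 deg -0.715 rad
lid px [397.  13.] xy 479.4 -384.0 size 80.1 40.0 long axis 49.10 deg 0.857 rad
lid px [231.  23.] xy 590.0 -266.6 size 91.9 49.8 long axis 35.04 deg 0.612 rad
shift m [0.0531 0.0049 0.1567] turn 0.002 q6 now 1.70 at [ 409.2 -224.8  206.7] -0.714
```

View pics/w6.png

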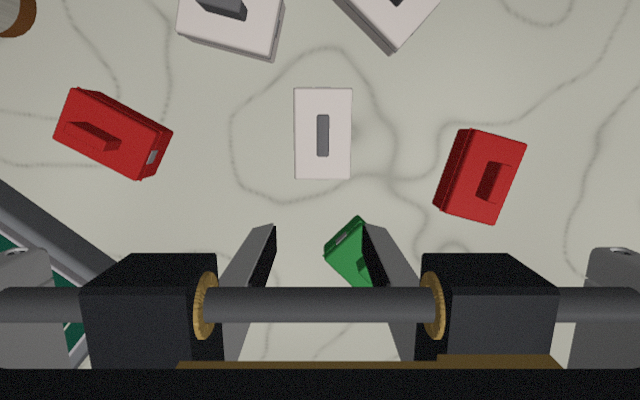

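Emit:
{"method": "send_rows", "body": {
  "commands": [
    [[0.03, 0.003, 0.01], 0.002],
    [[0.053, 0.005, 0.03], 0.002],
    [[0.053, 0.005, 0.065], 0.002],
    [[0.053, 0.005, 0.1], 0.002],
    [[0.053, 0.005, 0.13], 0.002],
    [[0.053, 0.005, 0.148], 0.002],
    [[0.053, 0.005, 0.155], 0.002],
    [[0.053, 0.005, 0.155], 0.002]
  ]
}}

```text
clock: 11.17
eef_pos: [445.2, -263.5, 50.2]
eef_rot: [3.141, 0.002, -0.717]
wrist_force: [0.5, -0.2, 0.5]
finger_gap: 49.9
```

Emit:
{"method": "send_rows", "body": {
  "commands": [
    [[0, 0, 0], 0],
    [[0, 0, 0], 0],
    [[0, 0, 0], 0],
    [[0, 0, 0], 0],
    [[0, 0, 0], 0],
    [[0, 0, 0], 0],
    [[0, 0, 0], 0],
    [[0, 0, 0], 0]
  ],
  "hand": 1
}}

```text
clock: 11.83
eef_pos: [445.7, -264.1, 51.5]
eef_rot: [-3.141, -0.0, -0.717]
wrist_force: [0.5, 2.1, 4.1]
finger_gap: 11.7
```

Emit:
{"method": "send_rows", "body": {
  "commands": [
    [[0, 0, -0.01], 0],
    [[0, 0, -0.03], 0],
    [[0, 0, -0.06], 0],
    [[0, 0, -0.1], 0],
    [[0, 0, -0.14], 0],
    [[0, 0, -0.17], 0],
    [[0, 0, -0.19], 0],
    [[0, 0, -0.2], 0]
  ]
}}

```text
clock: 12.5
eef_pos: [445.8, -264.4, 254.6]
eef_rot: [-3.141, -0.004, -0.717]
wrist_force: [0.5, -0.0, -3.4]
finger_gap: 11.6
```

Run:
```python
from h import *
c=np.array([546.7,171.3]); th=.148
p=c+np.array([[np.cos(th),-np.sin(th)],[np.sin(th),np.cos(th)]])@np.array([35,0.]); print(p)
goto([*p,250],th)
```

```text
[581.31737918 176.46111025]
shift m [-0.1877 -0.4214  0.004 ] turn -0.865 q6 now 1.68 at [ 445.8 -264.4  254.6] -0.717
```

Emit:
{"method": "send_rows", "body": {
  "commands": [
    [[-0.01, -0.023, 0], -0.1],
    [[-0.024, -0.055, 0], -0.2],
    [[-0.04, -0.09, 0], -0.3],
    [[-0.056, -0.126, 0], -0.4],
    [[-0.072, -0.162, 0], -0.5],
    [[-0.088, -0.198, 0], -0.6],
    [[-0.104, -0.234, 0], -0.7],
    [[-0.12, -0.27, 0], -0.8]
  ]
}}

```text
clock: 13.17
eef_pos: [532.3, 20.1, 250.5]
eef_rot: [-3.142, 0.002, 0.088]
wrist_force: [1.0, -0.9, -3.1]
finger_gap: 11.5
```

Run:
```python
from h import *
goto([581.3,176.5,250],.148)
```

```text
shift m [ 0.0625 -0.1515  0.0004] turn -0.060 q6 now 1.45 at [532.3  20.1 250.5] 0.088
```

Emit:
{"method": "send_rows", "body": {
  "commands": [
    [[0.015, -0.036, 0], -0.06],
    [[0.031, -0.075, 0], -0.06],
    [[0.046, -0.11, 0], -0.06],
    [[0.056, -0.138, 0], -0.06],
    [[0.06, -0.145, 0], -0.06],
    [[0.06, -0.145, 0], -0.06],
    [[0.06, -0.145, 0], -0.06],
    [[0.06, -0.145, 0], -0.06]
  ]
}}

```text
clock: 13.83
eef_pos: [580.1, 166.3, 250.9]
eef_rot: [3.141, 0.001, 0.142]
wrist_force: [0.3, -0.8, -3.5]
finger_gap: 11.6
```

Run:
```python
from h import *
s,im,c=shoot("wrist","w7.png")
goto([581.3,176.5,122],.148)
```

```text
shift m [ 0.0026 -0.01    0.1292] turn -0.007 q6 now 1.65 at [580.2 166.2 251.2] 0.141
```

View pics/w7.png

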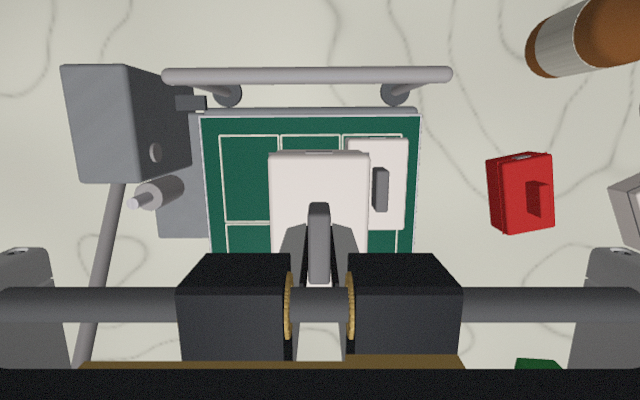

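Emit:
{"method": "send_rows", "body": {
  "commands": [
    [[0.0026, -0.01, 0.01], -0.007],
    [[0.0026, -0.01, 0.03], -0.007],
    [[0.0026, -0.01, 0.06], -0.007],
    [[0.0026, -0.01, 0.09], -0.007],
    [[0.0026, -0.01, 0.11], -0.007],
    [[0.0026, -0.01, 0.122], -0.007],
    [[0.0026, -0.01, 0.128], -0.007],
    [[0.0026, -0.01, 0.128], -0.007]
  ]
}}

```text
clock: 14.55
eef_pos: [581.3, 177.8, 122.4]
eef_rot: [3.142, 0.001, 0.15]
wrist_force: [-0.4, -0.3, -2.4]
finger_gap: 12.1
```

Run:
```python
from h import *
c=cam("wrist",dict(eef_pos=np.array([580.2,166.2,251.2]),eef_rot=[3.1412,.001,.141]))
im=cv2.imread("pics/w7.png"); lines(im,c,66)
for o in cases(im,c,66+45,140,"m7.png"): print(inlift(*o[:2]))
goto([581.3,176.5,117],.148)
```

```text
yaw 0.148
x [(-15.8, 11090), (84.0, 36876)]
y [(-100.4, 4915), (32.0, 3659), (99.8, 27269)]
lid px [337. 192.] xy 574.0 146.9 size 136.1 117.5 long axis -81.92 deg -1.430 rad
lid px [307.  77.] xy 683.4 192.6 size 267.5 11.3 long axis -81.93 deg -1.430 rad
[ 23.44358404 -28.0925595 ]
[138.3100317    1.06453219]
shift m [-0.0002  0.0013  0.0054] turn 0.002 q6 now 1.66 at [581.3 177.8 122.4] 0.15
```

Emit:
{"method": "send_rows", "body": {
  "commands": [
    [[0, 0.0013, 0.001], 0.002],
    [[0, 0.0013, 0.002], 0.002],
    [[0, 0.0013, 0.003], 0.002],
    [[0, 0.0013, 0.004], 0.002],
    [[0, 0.0013, 0.005], 0.002],
    [[0, 0.0013, 0.0055], 0.002],
    [[0, 0.0013, 0.006], 0.002],
    [[0, 0.0013, 0.006], 0.002]
  ]
}}

```text
clock: 15.22
eef_pos: [581.7, 176.7, 117.2]
eef_rot: [-3.142, -0.0, 0.148]
wrist_force: [-0.2, -0.0, -1.6]
finger_gap: 12.0
```

Emit:
{"method": "send_rows", "body": {
  "commands": [
    [[0, 0, 0.0005], 0],
    [[0, 0, 0.001], 0],
    [[0, 0, 0.0012], 0],
    [[0, 0, 0.0012], 0],
    [[0, 0, 0.0012], 0],
    [[0, 0, 0.0012], 0],
    [[0, 0, 0.0012], 0],
    [[0, 0, 0.0012], 0]
  ]
}}

```text
clock: 15.88
eef_pos: [581.8, 176.8, 117.1]
eef_rot: [-3.141, -0.001, 0.148]
wrist_force: [-5.0, -1.2, 7.8]
finger_gap: 11.8
```

Emit:
{"method": "send_rows", "body": {
  "commands": [
    [[0, 0, 0], 0],
    [[0, 0, 0], 0],
    [[0, 0, 0], 0],
    [[0, 0, 0], 0],
    [[0, 0, 0], 0],
    [[0, 0, -0.01], 0],
    [[0, 0, -0.03], 0],
    [[0, 0, -0.06], 0]
  ],
  "hand": -0.06
}}

```text
clock: 16.55
eef_pos: [580.8, 176.4, 175.2]
eef_rot: [3.141, 0.004, 0.148]
wrist_force: [0.3, 0.1, -0.2]
finger_gap: 49.9
```

Emit:
{"method": "send_rows", "body": {
  "commands": [
    [[-0.02, 0, -0.04], 0],
    [[-0.05, 0, -0.08], 0],
    [[-0.08, 0, -0.1], 0],
    [[-0.1, 0, -0.12], 0],
    [[-0.1, 0.02, -0.12], 0],
    [[-0.1, 0.03, -0.12], 0],
    [[-0.1, 0.03, -0.12], 0],
    [[-0.1, 0.03, -0.12], 0]
  ]
}}

```text
clock: 17.22
eef_pos: [487.5, 132.0, 295.4]
eef_rot: [-3.142, 0.001, 0.146]
wrist_force: [0.3, 0.9, -0.3]
finger_gap: 49.8
```

Run:
```python
from h import *
s,im,c=shoot("wrist","w8.png"); print(s["eef_pos"],s["eef_rot"])
lines(im,c,66)
for o in cases(im,c,66+45,150,"m8.png"): print(inlift(*o[:2]))
k=im[0:230,160:460]; cv2.imwrite("pics/w8z.png",cv2.resize(k,None,fx=2.6,fy=2.6,interpolation=cv2.INTER_CUBIC))
```

```text
[487.45443677 131.99362368 295.3952439 ] [-3.14151774e+00  1.26893442e-03  1.46351556e-01]
yaw 0.146
x [(-82.6, 39100), (-17.8, 13564), (83.4, 15938)]
y [(-100.6, 10842), (-0.9, 10769), (73.5, 3154), (99.9, 30878)]
lid px [625. 136.] xy 583.4 -198.8 size 77.3 39.0 long axis 34.71 deg 0.606 rad
lid px [354.  88.] xy 589.6 109.6 size 91.2 57.6 long axis 8.48 deg 0.148 rad
lid px [290.  88.] xy 580.2 176.7 size 92.0 57.0 long axis 8.37 deg 0.146 rad
[ -17.91475749 -371.44395119]
[ 33.37903752 -67.29699388]
[33.90702729  0.42507276]
```

View pics/w8z.png

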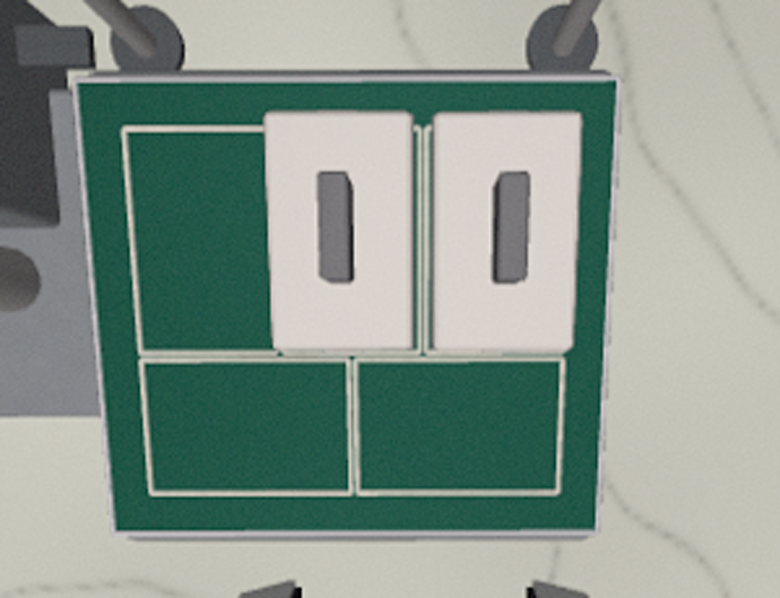

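Run:
```python
from h import *
print(onplane(cam("top"),[[387,149],[379,165],[337,130]],150), onplane(cam("top"),[[379,165]],0))
print(onplane(cam("scene"),[[306,291],[306,307]],150),onplane(cam("scene"),[[306,312]],0))
goto([555,-299,205],.61)
```

```text
[[ 720.62140543 -248.00861909  150.        ]
 [ 668.14339065 -222.57196401  150.        ]
 [ 778.99124559  -90.42707734  150.        ]] [[ 711.26628893 -248.20426889    0.        ]]
[[ 732.65959442 -252.03732228  150.        ]
 [ 767.66004175 -282.81753926  150.        ]] [[ 741.10752197 -262.51110979    0.        ]]
shift m [0.0038 0.4366 0.0901] turn -0.463 q6 now 1.62 at [487.4 132.4 295.2] 0.147
```

Emit:
{"method": "send_rows", "body": {
  "commands": [
    [[0, 0.02, 0.0], -0.05],
    [[0, 0.055, 0.01], -0.12],
    [[0, 0.095, 0.02], -0.2],
    [[0, 0.135, 0.03], -0.28],
    [[0, 0.175, 0.04], -0.36],
    [[0, 0.215, 0.05], -0.44],
    [[0, 0.255, 0.06], -0.463],
    [[0, 0.295, 0.07], -0.463]
  ]
}}

```text
clock: 17.93
eef_pos: [530.9, -161.0, 224.6]
eef_rot: [-3.14, 0.001, 0.613]
wrist_force: [0.9, 0.3, -0.3]
finger_gap: 49.9
```

Run:
```python
from h import *
goto([553,-299,205],.61)
```

```text
shift m [-0.0613  0.1256  0.0194] turn 0.003 q6 now 0.60 at [ 530.9 -161.   224.6] 0.613
```

Emit:
{"method": "send_rows", "body": {
  "commands": [
    [[-0.016, 0.032, 0.01], 0],
    [[-0.032, 0.065, 0.018], 0],
    [[-0.048, 0.095, 0.018], 0],
    [[-0.056, 0.115, 0.018], 0],
    [[-0.059, 0.12, 0.018], 0],
    [[-0.059, 0.12, 0.018], 0],
    [[-0.059, 0.12, 0.018], 0],
    [[-0.059, 0.12, 0.018], 0]
  ]
}}

```text
clock: 18.6
eef_pos: [551.4, -290.2, 207.9]
eef_rot: [-3.141, 0.0, 0.612]
wrist_force: [-0.2, 1.0, -0.9]
finger_gap: 49.7
```

Run:
```python
from h import *
s,im,c=shoot("wrist","w9.png")
o=cases(im,c,45,150)
b=min(o,key=lambda o:np.hypot(o[0]-595,o[1]+270)); goto([b[0],b[1],50],np.radians(b[2]),s)
```

```text
lid px [327. 139.] xy 593.3 -269.8 size 89.8 57.1 long axis 35.00 deg 0.611 rad
shift m [0.046  0.0074 0.1578] turn 0.001 q6 now 0.42 at [ 551.4 -290.2  207.9] 0.612
```

View pics/w9.png

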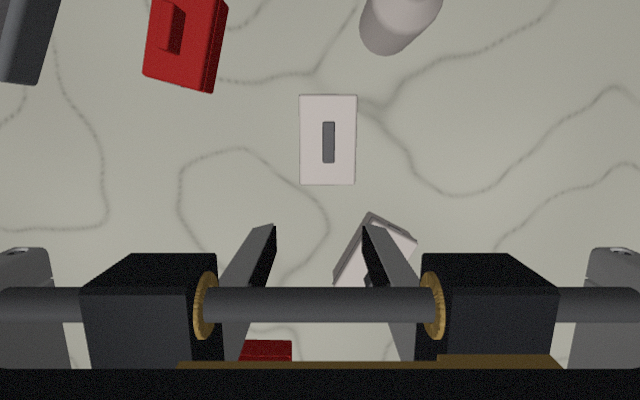

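Emit:
{"method": "send_rows", "body": {
  "commands": [
    [[0.025, 0.004, 0.01], 0],
    [[0.046, 0.007, 0.03], 0],
    [[0.046, 0.007, 0.065], 0],
    [[0.046, 0.007, 0.1], 0],
    [[0.046, 0.007, 0.13], 0],
    [[0.046, 0.007, 0.148], 0],
    [[0.046, 0.007, 0.156], 0],
    [[0.046, 0.007, 0.156], 0]
  ]
}}

```text
clock: 19.32
eef_pos: [592.4, -269.9, 50.7]
eef_rot: [-3.139, 0.001, 0.612]
wrist_force: [-0.3, -0.2, 0.5]
finger_gap: 49.9
```

Emit:
{"method": "send_rows", "body": {
  "commands": [
    [[0, 0, 0], 0],
    [[0, 0, 0], 0],
    [[0, 0, 0], 0],
    [[0, 0, 0], 0],
    [[0, 0, 0], 0],
    [[0, 0, 0], 0],
    [[0, 0, 0], 0],
    [[0, 0, 0], 0]
  ],
  "hand": 1
}}

```text
clock: 19.98
eef_pos: [593.0, -271.2, 52.3]
eef_rot: [3.141, -0.0, 0.611]
wrist_force: [1.4, -2.0, 1.2]
finger_gap: 11.4
```

Emit:
{"method": "send_rows", "body": {
  "commands": [
    [[0, 0, -0.01], 0],
    [[0, 0, -0.03], 0],
    [[0, 0, -0.06], 0],
    [[0, 0, -0.1], 0],
    [[0, 0, -0.14], 0],
    [[0, 0, -0.17], 0],
    [[0, 0, -0.19], 0],
    [[0, 0, -0.2], 0]
  ]
}}

```text
clock: 20.65
eef_pos: [593.2, -271.1, 255.9]
eef_rot: [3.138, -0.002, 0.611]
wrist_force: [-0.3, 0.3, -2.2]
finger_gap: 11.5
```

Run:
```python
from h import *
c=np.array([546.7,171.3]); th=.148
for q in ([-51,-51],[-51,51]):
  p=c+np.array([[np.cos(th),-np.sin(th)],[np.sin(th),np.cos(th)]])@np.array(q,float); print(p)
  goto([*p,250],th+np.pi/2)
s=manip.read_state(); print(s["joints"])
```

```text
[503.77800813 113.33705827]
shift m [ 0.1473 -0.3662  0.0049] turn -1.108 q6 now 0.48 at [ 593.2 -271.1  255.9] 0.611
[488.73705827 214.22199187]
shift m [ 0.1928 -0.4575  0.0046] turn -1.108 q6 now 0.48 at [ 593.2 -271.1  255.9] 0.611
[-4.84909407e-01  5.05807661e-01  1.12065760e+00  5.26251477e-05
  1.51106087e+00  4.75040220e-01]
```

Emit:
{"method": "send_rows", "body": {
  "commands": [
    [[0.008, -0.02, 0], -0.1],
    [[0.02, -0.05, 0], -0.22],
    [[0.034, -0.085, 0], -0.34],
    [[0.048, -0.12, 0], -0.46],
    [[0.062, -0.155, 0], -0.58],
    [[0.076, -0.19, 0], -0.7],
    [[0.09, -0.225, 0], -0.82],
    [[0.1, -0.25, 0], -0.94]
  ]
}}

```text
clock: 21.32
eef_pos: [530.0, -6.3, 251.4]
eef_rot: [-3.14, -0.001, 1.558]
wrist_force: [0.5, -0.4, -3.5]
finger_gap: 11.6
```

Run:
```python
from h import *
goto([512,50,260],1.719)
```

```text
shift m [ 0.056  -0.0187 -0.0085] turn -0.161 q6 now -0.07 at [530.   -6.3 251.4] 1.558
```

Emit:
{"method": "send_rows", "body": {
  "commands": [
    [[0.015, -0.006, -0.005], -0.06],
    [[0.035, -0.012, -0.008], -0.12],
    [[0.05, -0.018, -0.008], -0.161],
    [[0.05, -0.018, -0.008], -0.161],
    [[0.05, -0.018, -0.008], -0.161],
    [[0.05, -0.018, -0.008], -0.161],
    [[0.05, -0.018, -0.008], -0.161],
    [[0.05, -0.018, -0.008], -0.161]
  ]
}}

```text
clock: 21.98
eef_pos: [514.5, 40.8, 259.7]
eef_rot: [-3.141, 0.0, 1.71]
wrist_force: [0.6, -0.8, -3.2]
finger_gap: 11.6
```

Run:
```python
from h import *
s,im,c=shoot("wrist","w10.png"); print(s["eef_pos"],s["eef_rot"])
lines(im,c,66,save="m10.png")
for o in cases(im,c,66+45,150): print(inlift(*o[:2]))
```

```text
[514.49549634  40.75467746 259.7050326 ] [-3.14097977e+00  3.04845701e-05  1.71032072e+00]
yaw 0.16
x [(-83.1, 28766), (-17.3, 31286), (84.0, 5065)]
y [(-67.4, 1599), (-55.3, 1629), (-46.6, 1413), (-35.4, 2300), (-20.4, 1836), (-12.4, 2035), (0.9, 7568), (14.4, 1564), (25.5, 1558), (36.7, 2296), (46.5, 3040), (55.5, 3489)]
lid px [318. 199.] xy 513.8 25.7 size 105.7 100.8 long axis -82.17 deg -1.434 rad
lid px [406. 131.] xy 589.0 109.3 size 91.6 57.0 long axis 7.99 deg 0.139 rad
lid px [409.  58.] xy 579.3 176.2 size 91.5 56.1 long axis 7.97 deg 0.139 rad
[ -53.91421032 -139.22125653]
[ 32.77814034 -67.48489392]
[33.00716327  0.07530617]
```

View pics/w10.png

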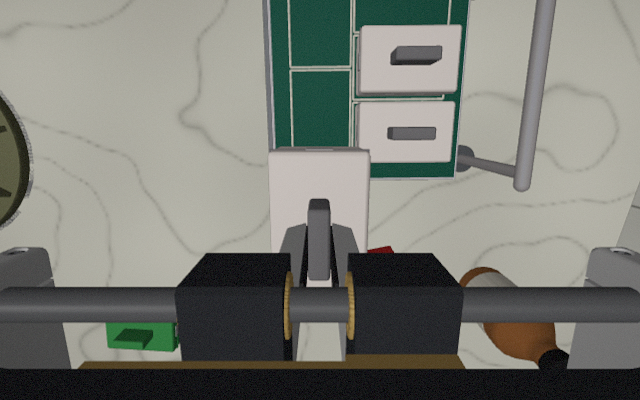

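Run:
```python
from h import *
goto([503.9,112.9,250],1.719)
```

```text
shift m [ 0.0728 -0.0004  0.0098] turn -0.008 q6 now -0.13 at [514.5  40.8 259.8] 1.711
```

Emit:
{"method": "send_rows", "body": {
  "commands": [
    [[0.02, 0, 0.01], -0.008],
    [[0.045, 0, 0.02], -0.008],
    [[0.065, 0, 0.04], -0.008],
    [[0.0725, 0, 0.07], -0.008],
    [[0.0725, 0, 0.1], -0.008],
    [[0.0725, 0, 0.12], -0.008],
    [[0.0725, 0, 0.132], -0.008],
    [[0.0725, 0, 0.136], -0.008]
  ]
}}

```text
clock: 22.7
eef_pos: [503.4, 112.8, 121.9]
eef_rot: [-3.138, 0.0, 1.719]
wrist_force: [-0.6, -0.1, -1.9]
finger_gap: 12.1
```

Emit:
{"method": "send_rows", "body": {
  "commands": [
    [[0, 0, 0], 0],
    [[0, 0, 0], 0],
    [[0, 0, 0], 0],
    [[0, 0, 0], 0],
    [[0, 0, 0], 0],
    [[0, 0, 0], 0],
    [[0, 0, 0], 0],
    [[0, 0, 0], 0]
  ]
}}

```text
clock: 23.37
eef_pos: [504.2, 113.3, 124.2]
eef_rot: [3.141, -0.0, 1.72]
wrist_force: [-0.2, 0.3, -2.3]
finger_gap: 11.7
```

Run:
```python
from h import *
goto([503.9,112.9,117.5],1.719)
```

```text
shift m [-0.0003 -0.0004  0.0067] turn 0.001 q6 now 0.00 at [504.2 113.3 124.2] 1.72
```

Emit:
{"method": "send_rows", "body": {
  "commands": [
    [[0, 0, 0.002], 0],
    [[0, 0, 0.004], 0],
    [[0, 0, 0.005], 0],
    [[0, 0, 0.0058], 0],
    [[0, 0, 0.0063], 0],
    [[0, 0, 0.0066], 0],
    [[0, 0, 0.0069], 0],
    [[0, 0, 0.0069], 0]
  ]
}}

```text
clock: 24.03
eef_pos: [504.3, 113.3, 117.7]
eef_rot: [3.141, 0.0, 1.72]
wrist_force: [-3.9, -1.0, 4.8]
finger_gap: 11.5
```

Contact. Release and go up, backing off towards −y.

Emit:
{"method": "send_rows", "body": {
  "commands": [
    [[0, 0, 0], 0],
    [[0, 0, 0], 0],
    [[0, 0, 0], 0],
    [[0, 0, 0], 0],
    [[0, 0, 0], 0],
    [[0, 0, -0.01], 0],
    [[0, 0, -0.03], 0],
    [[0, 0, -0.06], 0]
  ],
  "hand": -0.06
}}

```text
clock: 24.7
eef_pos: [503.2, 113.1, 176.7]
eef_rot: [-3.138, 0.0, 1.72]
wrist_force: [-0.4, -0.5, -0.6]
finger_gap: 49.9
```

Emit:
{"method": "send_rows", "body": {
  "commands": [
    [[-0.01, 0, -0.04], 0],
    [[-0.03, 0, -0.08], 0],
    [[-0.05, 0, -0.1], 0],
    [[-0.065, 0, -0.12], 0],
    [[-0.07, 0, -0.12], 0],
    [[-0.07, 0, -0.12], 0],
    [[-0.07, 0, -0.12], 0],
    [[-0.07, 0, -0.12], 0]
  ]
}}

```text
clock: 25.37
eef_pos: [514.1, 44.7, 295.9]
eef_rot: [-3.14, -0.0, 1.72]
wrist_force: [0.0, 1.0, 0.4]
finger_gap: 49.9
```

Run:
```python
from h import *
s,im,c=shoot("wrist","w11.png"); print(s["eef_pos"],s["eef_rot"])
lines(im,c,66)
for o in cases(im,c,66+45,150): print(inlift(*o[:2]))
goto([459,-401,205],.121)
```

```text
[514.13801653  44.67861116 295.93160765] [-3.13956225e+00 -4.47473866e-04  1.72029993e+00]
yaw 0.131
x [(-83.5, 11365), (-18.0, 13951), (82.3, 8437)]
y [(6.5, 402), (13.4, 1635), (27.3, 1437), (44.6, 2033), (54.6, 2655), (63.4, 2649), (76.5, 2581)]
lid px [397. 135.] xy 589.0 109.7 size 91.3 56.1 long axis 8.55 deg 0.149 rad
lid px [319. 116.] xy 501.8 116.2 size 90.5 56.4 long axis -81.47 deg -1.422 rad
lid px [401.  69.] xy 579.4 176.6 size 91.3 56.3 long axis 8.52 deg 0.149 rad
[ 32.82246574 -67.10386164]
[-52.48887555 -47.89766865]
[33.07767119  0.42148024]
shift m [-0.4325 -0.1209  0.0911] turn 1.600 q6 now -0.13 at [514.2  44.7 296. ] 1.721
```

View pics/w11.png

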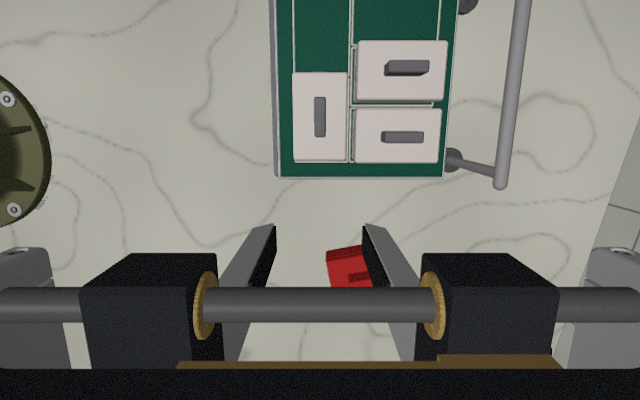

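Run:
```python
import cv2
im=cv2.imread("pics/w11.png")[0:190,260:480]; cv2.imwrite("pics/w11z.png",cv2.resize(im,None,fx=3.4,fy=3.1,interpolation=cv2.INTER_CUBIC))
```

```text
(no output)
```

View pics/w11z.png

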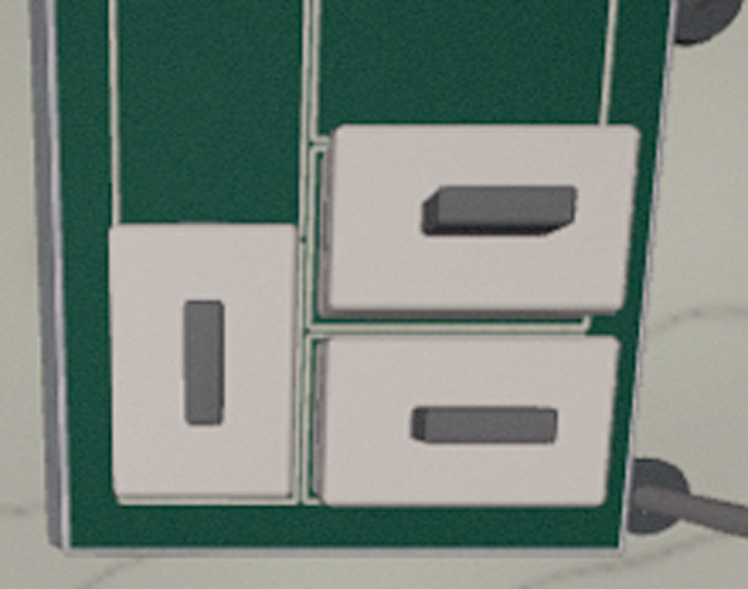

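Run:
```python
from h import *
goto([504.3,113.3,118],1.72)
```

```text
shift m [0.0692 0.0008 0.178 ] turn 0.001 q6 now -0.13 at [514.2  44.7 296. ] 1.721
```

Emit:
{"method": "send_rows", "body": {
  "commands": [
    [[0.03, 0, 0.02], 0],
    [[0.06, 0.0008, 0.04], 0],
    [[0.069, 0.0008, 0.07], 0],
    [[0.069, 0.0008, 0.1], 0],
    [[0.069, 0.0008, 0.13], 0],
    [[0.069, 0.0008, 0.155], 0],
    [[0.069, 0.0008, 0.17], 0],
    [[0.069, 0.0008, 0.176], 0]
  ]
}}

```text
clock: 26.08
eef_pos: [503.5, 112.8, 118.1]
eef_rot: [-3.137, -0.0, 1.721]
wrist_force: [-0.5, -0.7, -0.4]
finger_gap: 49.7
```

Emit:
{"method": "send_rows", "body": {
  "commands": [
    [[0, 0, 0], 0],
    [[0, 0, 0], 0],
    [[0, 0, 0], 0],
    [[0, 0, 0], 0],
    [[0, 0, 0], 0],
    [[0, 0, 0], 0],
    [[0, 0, 0], 0],
    [[0, 0, 0], 0]
  ],
  "hand": 1
}}

```text
clock: 26.75
eef_pos: [505.2, 112.4, 121.4]
eef_rot: [3.141, 0.0, 1.72]
wrist_force: [-1.9, -1.1, 3.6]
finger_gap: 11.4
```

Emit:
{"method": "send_rows", "body": {
  "commands": [
    [[0, 0, -0.003], 0],
    [[0, 0, -0.006], 0],
    [[0, 0, -0.01], 0],
    [[-0.0015, 0.0003, -0.01], 0],
    [[-0.0027, 0.0007, -0.01], 0],
    [[-0.0027, 0.0007, -0.01], 0],
    [[-0.0027, 0.0007, -0.01], 0],
    [[-0.0027, 0.0007, -0.01], 0]
  ]
}}

```text
clock: 27.42
eef_pos: [506.2, 109.8, 131.0]
eef_rot: [-3.141, 0.0, 1.72]
wrist_force: [0.2, 0.1, -3.7]
finger_gap: 11.6
```

Emit:
{"method": "send_rows", "body": {
  "commands": [
    [[0, -0.0006, 0.003], 0],
    [[0, -0.0006, 0.006], 0],
    [[0, -0.0006, 0.008], 0],
    [[0, -0.0006, 0.009], 0],
    [[0, -0.0006, 0.0095], 0],
    [[0, -0.0006, 0.01], 0],
    [[0, -0.0006, 0.01], 0],
    [[0, -0.0006, 0.01], 0]
  ]
}}

```text
clock: 28.08
eef_pos: [505.7, 109.7, 121.5]
eef_rot: [3.141, 0.0, 1.72]
wrist_force: [-4.1, -1.3, 3.5]
finger_gap: 11.3
```

Emit:
{"method": "send_rows", "body": {
  "commands": [
    [[0, 0, 0], 0],
    [[0, 0, 0], 0],
    [[0, 0, 0], 0],
    [[0, 0, 0], 0],
    [[0, 0, 0], 0],
    [[0, 0, -0.01], 0],
    [[0, 0, -0.03], 0],
    [[0, 0, -0.06], 0]
  ],
  "hand": -0.06
}}

```text
clock: 28.75
eef_pos: [504.7, 109.6, 180.7]
eef_rot: [-3.138, -0.0, 1.72]
wrist_force: [-0.7, -0.5, 0.8]
finger_gap: 49.9
```

Emit:
{"method": "send_rows", "body": {
  "commands": [
    [[-0.02, 0, -0.03], 0],
    [[-0.05, 0, -0.06], 0],
    [[-0.085, 0, -0.09], 0],
    [[-0.115, 0.01, -0.1], 0],
    [[-0.12, 0.03, -0.1], 0],
    [[-0.12, 0.03, -0.1], 0],
    [[-0.12, 0.03, -0.1], 0],
    [[-0.12, 0.03, -0.1], 0]
  ]
}}

```text
clock: 29.42
eef_pos: [552.5, -4.0, 281.1]
eef_rot: [-3.141, -0.0, 1.72]
wrist_force: [0.5, -0.4, 0.3]
finger_gap: 49.7
```

Run:
```python
from h import *
s,im,c=shoot("wrist","w12.png"); print(s["eef_pos"],s["eef_rot"])
lines(im,c,66)
for o in cases(im,c,66+45,150): print(inlift(*o[:2]))
k=im[0:190,240:480]; cv2.imwrite("pics/w12z.png",cv2.resize(k,None,fx=3.2,fy=3.1,interpolation=cv2.INTER_CUBIC))
```

```text
[552.54562635  -4.01274206 281.07100637] [-3.14091245e+00 -2.08296480e-04  1.72030737e+00]
yaw 0.148
x [(-83.1, 2701), (-17.0, 5560), (83.4, 11945)]
y [(-100.8, 26033)]
lid px [373.  82.] xy 589.8 108.8 size 90.7 56.9 long axis 8.55 deg 0.149 rad
lid px [288.  62.] xy 501.4 113.7 size 90.7 56.4 long axis -77.43 deg -1.351 rad
[ 33.48461909 -68.18657758]
[-53.23533123 -50.31998291]
```

View pics/w12z.png

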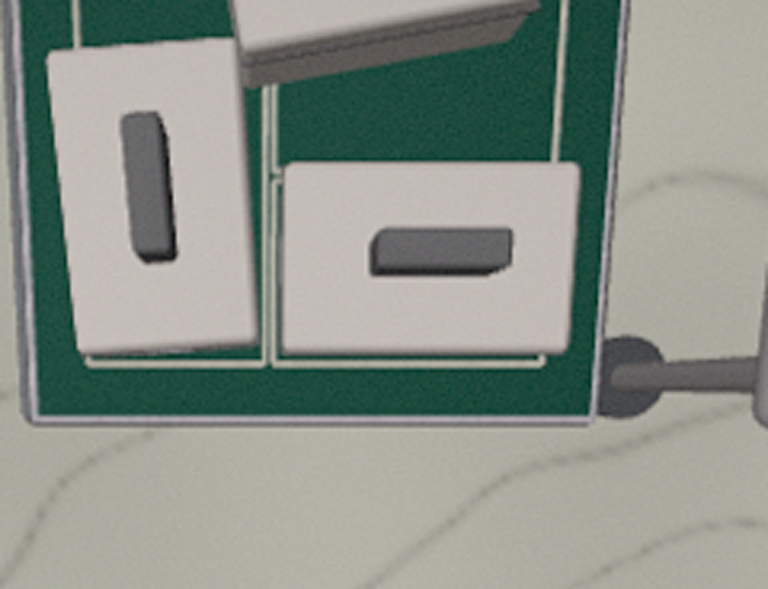

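Run:
```python
from h import *
s,im,c=shoot("top","t13.png"); 
k=im[140:270,160:440]; cv2.imwrite("pics/t13z.png",cv2.resize(k,None,fx=2.8,fy=2.8,interpolation=cv2.INTER_CUBIC))
goto([455,149,290],.148)
```

```text
shift m [ 0.1657 -0.0736 -0.0088] turn 1.573 q6 now -0.22 at [552.5  -3.8 281.2] 1.721
```

View pics/t13z.png

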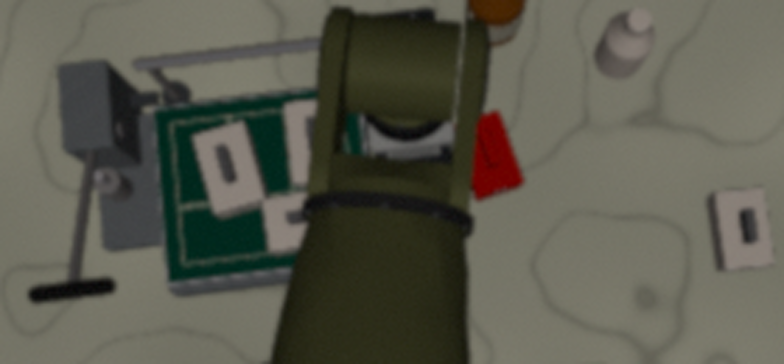

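Emit:
{"method": "send_rows", "body": {
  "commands": [
    [[0.02, -0.01, -0.01], 0.12],
    [[0.04, -0.02, -0.01], 0.24],
    [[0.07, -0.03, -0.01], 0.36],
    [[0.1, -0.045, -0.01], 0.48],
    [[0.13, -0.06, -0.01], 0.6],
    [[0.16, -0.07, -0.01], 0.72],
    [[0.165, -0.073, -0.01], 0.84],
    [[0.165, -0.073, -0.01], 0.96]
  ]
}}

```text
clock: 30.18
eef_pos: [454.8, 149.9, 291.6]
eef_rot: [3.141, -0.001, 0.757]
wrist_force: [0.5, -0.5, 0.2]
finger_gap: 49.6
```

Emit:
{"method": "send_rows", "body": {
  "commands": [
    [[0, 0, 0], 0.12],
    [[0, 0, 0], 0.24],
    [[0, 0, 0], 0.36],
    [[0, 0, 0], 0.48],
    [[0, 0, 0], 0.6],
    [[0, 0, 0], 0.61],
    [[0, 0, 0], 0.61],
    [[0, 0, 0], 0.61]
  ]
}}

```text
clock: 30.85
eef_pos: [456.1, 148.0, 291.2]
eef_rot: [-3.142, -0.0, 0.154]
wrist_force: [0.9, 0.2, 1.0]
finger_gap: 50.1
```

Run:
```python
from h import *
s,im,c=shoot("wrist","w13.png"); print(s["eef_pos"],s["eef_rot"])
lines(im,c,66)
for o in cases(im,c,66+45,150,"m13.png"): print(inlift(*o[:2]))
```

```text
[456.14553313 148.0418865  291.23301604] [-3.14152882e+00 -1.15580228e-04  1.54170134e-01]
yaw 0.153
x [(-82.8, 16902), (-17.8, 16115), (83.4, 31902), (103.6, 32857)]
y [(34.3, 3170), (78.6, 3433), (88.6, 3640), (99.9, 31441)]
lid px [356. 145.] xy 501.4 115.3 size 91.7 57.1 long axis -77.53 deg -1.353 rad
lid px [281.  78.] xy 556.2 204.1 size 92.0 57.3 long axis 18.60 deg 0.325 rad
lid px [375.  60.] xy 589.1 109.9 size 91.7 57.7 long axis 8.61 deg 0.150 rad
[-53.05401739 -48.78896666]
[14.23096948 31.00919836]
[ 32.98479131 -66.91473672]
```

View pics/w13.png

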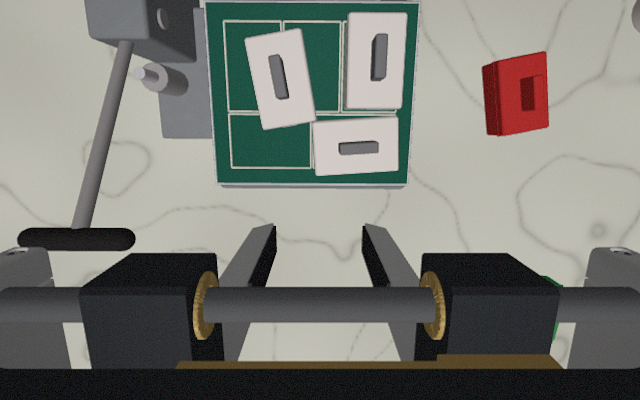

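Run:
```python
from h import *
goto([556.6,204.1,117],.325)
```

```text
shift m [ 0.1078 -0.0401  0.1742] turn -0.172 q6 now 1.65 at [456.2 148.  291.2] 0.153
```

Emit:
{"method": "send_rows", "body": {
  "commands": [
    [[0.03, -0.011, 0.0], -0.06],
    [[0.065, -0.025, 0.01], -0.12],
    [[0.095, -0.036, 0.04], -0.172],
    [[0.108, -0.04, 0.075], -0.172],
    [[0.108, -0.04, 0.11], -0.172],
    [[0.108, -0.04, 0.14], -0.172],
    [[0.108, -0.04, 0.16], -0.172],
    [[0.108, -0.04, 0.173], -0.172]
  ]
}}

```text
clock: 31.57
eef_pos: [556.2, 203.3, 115.1]
eef_rot: [-3.141, 0.004, 0.325]
wrist_force: [0.1, 0.1, 0.5]
finger_gap: 50.0
```

Emit:
{"method": "send_rows", "body": {
  "commands": [
    [[0, 0, 0], 0],
    [[0, 0, 0], 0],
    [[0, 0, 0], 0],
    [[0, 0, 0], 0],
    [[0, 0, 0], 0],
    [[0, 0, 0], 0],
    [[0, 0, 0], 0],
    [[0, 0, 0], 0]
  ],
  "hand": 1
}}

```text
clock: 32.23
eef_pos: [557.4, 203.7, 118.7]
eef_rot: [-3.141, -0.001, 0.322]
wrist_force: [-1.9, 1.5, 4.3]
finger_gap: 11.8
```

Emit:
{"method": "send_rows", "body": {
  "commands": [
    [[0, 0, -0.01], 0],
    [[0, 0, -0.03], 0],
    [[0, 0, -0.05], 0],
    [[0, 0, -0.07], 0],
    [[0, 0, -0.08], 0],
    [[0, 0, -0.08], 0],
    [[0, 0, -0.08], 0],
    [[0, 0, -0.08], 0]
  ]
}}

```text
clock: 32.9
eef_pos: [556.8, 203.4, 196.7]
eef_rot: [-3.142, 0.002, 0.322]
wrist_force: [-0.6, -1.0, -3.5]
finger_gap: 12.1
```

Run:
```python
from h import *
goto([581.5,176.5,160],.148)
```

```text
shift m [0.0151 0.0333 0.0367] turn 0.174 q6 now 1.54 at [556.8 203.4 196.7] 0.322
```

Emit:
{"method": "send_rows", "body": {
  "commands": [
    [[0.004, 0.01, 0], 0.06],
    [[0.009, 0.02, 0], 0.12],
    [[0.014, 0.03, 0.0], 0.174],
    [[0.015, 0.033, 0.02], 0.174],
    [[0.015, 0.033, 0.045], 0.174],
    [[0.015, 0.033, 0.06], 0.174],
    [[0.015, 0.033, 0.07], 0.174],
    [[0.015, 0.033, 0.07], 0.174]
  ]
}}

```text
clock: 33.57
eef_pos: [580.7, 176.6, 125.0]
eef_rot: [3.141, 0.005, 0.148]
wrist_force: [-0.1, -0.2, -3.1]
finger_gap: 11.5
```

Emit:
{"method": "send_rows", "body": {
  "commands": [
    [[0, 0, 0], 0],
    [[0, 0, 0], 0],
    [[0, 0, 0], 0],
    [[0, 0, 0], 0],
    [[0, 0, 0], 0],
    [[0, 0, 0], 0],
    [[0, 0, 0], 0],
    [[0, 0, 0], 0]
  ]
}}

```text
clock: 34.23
eef_pos: [581.9, 177.0, 128.2]
eef_rot: [-3.142, -0.0, 0.148]
wrist_force: [1.1, 1.4, -3.5]
finger_gap: 12.2
```

Run:
```python
from h import *
goto([581.5,176.5,118.7],.148)
```

```text
shift m [-0.0005  0.0004  0.0095] turn -0.000 q6 now 1.66 at [581.9 177.  128.2] 0.148
```

Emit:
{"method": "send_rows", "body": {
  "commands": [
    [[-0.0005, 0.0004, 0.003], 0],
    [[-0.0005, 0.0004, 0.006], 0],
    [[-0.0005, 0.0004, 0.0075], 0],
    [[-0.0005, 0.0004, 0.0085], 0],
    [[-0.0005, 0.0004, 0.0093], 0],
    [[-0.0005, 0.0004, 0.0097], 0],
    [[-0.0005, 0.0004, 0.01], 0],
    [[-0.0005, 0.0004, 0.01], 0]
  ]
}}

```text
clock: 34.9
eef_pos: [581.6, 176.6, 118.7]
eef_rot: [-3.141, -0.001, 0.148]
wrist_force: [-4.3, -0.0, 4.9]
finger_gap: 11.7
```

Emit:
{"method": "send_rows", "body": {
  "commands": [
    [[0, 0, 0], 0],
    [[0, 0, 0], 0],
    [[0, 0, 0], 0],
    [[0, 0, 0], 0],
    [[0, 0, 0], 0],
    [[0, 0, -0.01], 0],
    [[0, 0, -0.03], 0],
    [[0, 0, -0.06], 0]
  ],
  "hand": -0.06
}}

```text
clock: 35.57
eef_pos: [580.6, 176.2, 177.3]
eef_rot: [3.141, 0.004, 0.148]
wrist_force: [0.4, -0.3, -0.5]
finger_gap: 49.7
```

Emit:
{"method": "send_rows", "body": {
  "commands": [
    [[-0.02, 0, -0.04], 0],
    [[-0.05, 0, -0.08], 0],
    [[-0.08, 0, -0.1], 0],
    [[-0.1, 0, -0.12], 0],
    [[-0.1, 0.02, -0.12], 0],
    [[-0.1, 0.03, -0.12], 0],
    [[-0.1, 0.03, -0.12], 0],
    [[-0.1, 0.03, -0.12], 0]
  ]
}}

```text
clock: 36.23
eef_pos: [487.2, 131.8, 297.5]
eef_rot: [-3.141, 0.001, 0.146]
wrist_force: [-0.4, -0.3, -0.5]
finger_gap: 49.7
```

Run:
```python
from h import *
s,im,c=shoot("wrist","w14.png"); print(s["eef_pos"],s["eef_rot"])
lines(im,c,66)
for o in cases(im,c,66+45,150,"m8.png"): print(inlift(*o[:2]))
k=im[0:230,160:460]; cv2.imwrite("pics/w14z.png",cv2.resize(k,None,fx=2.6,fy=2.6,interpolation=cv2.INTER_CUBIC))
```

```text
[487.2266178  131.81507914 297.52359964] [-3.14148339e+00  1.22784025e-03  1.46286819e-01]
yaw 0.145
x [(-83.3, 18048), (-17.0, 14094), (83.3, 14167)]
y [(99.8, 29773)]
lid px [337. 170.] xy 501.1 114.8 size 92.2 57.2 long axis -76.21 deg -1.330 rad
lid px [353.  88.] xy 589.6 109.5 size 91.8 57.2 long axis 8.70 deg 0.152 rad
lid px [291.  87.] xy 580.7 176.6 size 91.5 56.8 long axis 8.34 deg 0.146 rad
[-53.35335935 -49.21484852]
[ 33.3861842  -67.43874487]
[34.4112883   0.23701753]
```

View pics/w14z.png

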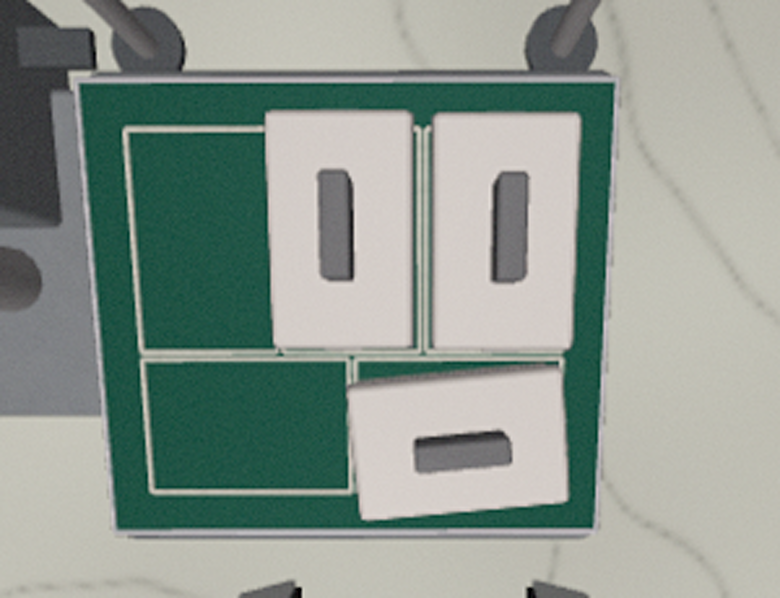

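Run:
```python
from h import *
goto([518,47,280],1.812)
```

```text
shift m [0.018  0.0888 0.0172] turn -1.665 q6 now 1.62 at [487.2 132.2 297.3] 0.147
```

Emit:
{"method": "send_rows", "body": {
  "commands": [
    [[0.002, 0.01, 0], -0.12],
    [[0.004, 0.02, 0], -0.24],
    [[0.006, 0.03, 0], -0.36],
    [[0.008, 0.04, 0], -0.48],
    [[0.01, 0.05, 0], -0.6],
    [[0.013, 0.065, 0.01], -0.72],
    [[0.016, 0.08, 0.017], -0.84],
    [[0.018, 0.089, 0.017], -0.96]
  ]
}}

```text
clock: 36.95
eef_pos: [518.0, 46.2, 278.7]
eef_rot: [-3.138, 0.002, 1.114]
wrist_force: [0.7, -0.3, 0.3]
finger_gap: 50.0
```

Emit:
{"method": "send_rows", "body": {
  "commands": [
    [[0, 0, 0], -0.12],
    [[0, 0, 0], -0.24],
    [[0, 0, 0], -0.36],
    [[0, 0, 0], -0.48],
    [[0, 0, 0], -0.6],
    [[0, 0, 0], -0.705],
    [[0, 0, 0], -0.705],
    [[0, 0, 0], -0.705]
  ]
}}

```text
clock: 37.62
eef_pos: [518.1, 47.1, 280.4]
eef_rot: [-3.14, -0.0, 1.81]
wrist_force: [-0.5, -0.1, 0.9]
finger_gap: 50.0
```

Emit:
{"method": "send_rows", "body": {
  "commands": [
    [[0, 0, 0], 0],
    [[0, 0, 0], 0],
    [[0, 0, 0], 0],
    [[0, 0, 0], 0],
    [[0, 0, 0], 0],
    [[0, 0, 0], 0],
    [[0, 0, 0], 0],
    [[0, 0, 0], 0]
  ]
}}

```text
clock: 38.28
eef_pos: [517.9, 46.7, 281.2]
eef_rot: [3.142, 0.0, 1.813]
wrist_force: [-0.1, -0.3, 0.5]
finger_gap: 49.8
```

Run:
```python
from h import *
s,im,c=shoot("wrist","w15.png"); print(s["eef_pos"],s["eef_rot"])
lines(im,c,66)
o=cases(im,c,66+45,150)
for q in o: print(inlift(*q[:2]))
b=min(o,key=lambda o:np.hypot(o[0]-501,o[1]-115)); goto([b[0],b[1],118],np.radians(b[2])+np.pi,s)
```

```text
[517.90255397  46.70338042 281.15988654] [3.14152786e+00 1.36581199e-05 1.81260101e+00]
yaw 0.152
x [(-82.9, 14052), (-17.1, 25813), (83.7, 10935)]
y [(-37.2, 916), (-26.6, 1105), (-17.6, 1306), (-7.5, 1237), (1.6, 1394), (11.5, 1772), (20.5, 1920), (36.6, 1968), (50.5, 2709), (63.5, 2852), (75.3, 2932), (86.5, 851)]
lid px [400. 144.] xy 589.0 109.5 size 91.5 57.5 long axis 8.52 deg 0.149 rad
lid px [320. 118.] xy 500.2 114.2 size 90.1 56.6 long axis -76.22 deg -1.330 rad
lid px [410.  77.] xy 579.8 176.4 size 91.4 57.1 long axis 8.50 deg 0.148 rad
[ 32.7574629  -67.27451052]
[-54.36100275 -49.67808887]
[33.51064554  0.20827106]
shift m [ 0.0698 -0.001   0.1632] turn 0.001 q6 now -0.22 at [517.9  46.7 281.2] 1.813
```

View pics/w15.png

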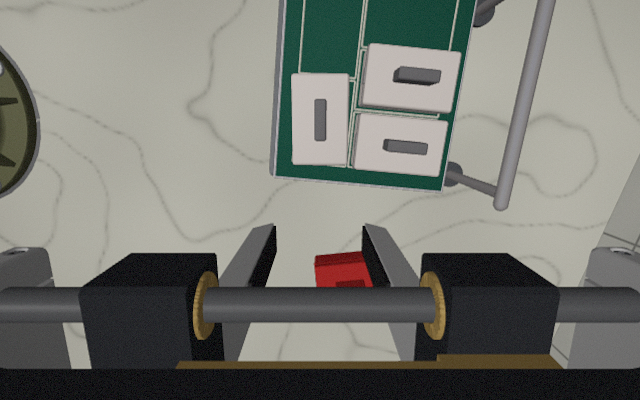

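Emit:
{"method": "send_rows", "body": {
  "commands": [
    [[0.03, 0, 0.02], 0],
    [[0.06, -0.001, 0.04], 0],
    [[0.07, -0.001, 0.07], 0],
    [[0.07, -0.001, 0.1], 0],
    [[0.07, -0.001, 0.13], 0],
    [[0.07, -0.001, 0.15], 0],
    [[0.07, -0.001, 0.161], 0],
    [[0.07, -0.001, 0.163], 0]
  ]
}}

```text
clock: 39.0
eef_pos: [499.5, 114.3, 116.5]
eef_rot: [-3.139, -0.0, 1.813]
wrist_force: [0.4, -0.1, -0.1]
finger_gap: 49.9
```

Emit:
{"method": "send_rows", "body": {
  "commands": [
    [[0, 0, 0], 0],
    [[0, 0, 0], 0],
    [[0, 0, 0], 0],
    [[0, 0, 0], 0],
    [[0, 0, 0], 0],
    [[0, 0, 0], 0],
    [[0, 0, 0], 0],
    [[0, 0, 0], 0]
  ],
  "hand": 1
}}

```text
clock: 39.67
eef_pos: [500.5, 114.5, 118.5]
eef_rot: [3.141, 0.0, 1.813]
wrist_force: [1.9, 0.5, 2.3]
finger_gap: 11.9
```

Emit:
{"method": "send_rows", "body": {
  "commands": [
    [[0, 0, -0.003], 0],
    [[0, 0, -0.008], 0],
    [[0, 0, -0.012], 0.03],
    [[0, 0, -0.012], 0.06],
    [[0, 0, -0.012], 0.092],
    [[0, 0, -0.012], 0.092],
    [[0, 0, -0.012], 0.092],
    [[0, 0, -0.012], 0.092]
  ]
}}

```text
clock: 40.33
eef_pos: [500.0, 114.4, 130.1]
eef_rot: [-3.141, -0.0, 1.722]
wrist_force: [-0.3, 0.1, -3.2]
finger_gap: 11.4
```

Run:
```python
from h import *
s=manip.read_state(); print(s["eef_pos"],inlift(*s["eef_pos"][:2]))
```

```text
[500.04499165 114.42420667 130.1190533 ] [-54.48249432 -49.42877182]
```

Emit:
{"method": "send_rows", "body": {
  "commands": [
    [[-0.0008, 0.0017, 0.001], 0.002],
    [[-0.0015, 0.0035, 0.003], 0.002],
    [[-0.0015, 0.0035, 0.006], 0.002],
    [[-0.0015, 0.0035, 0.008], 0.002],
    [[-0.0015, 0.0035, 0.01], 0.002],
    [[-0.0015, 0.0035, 0.011], 0.002],
    [[-0.0015, 0.0035, 0.012], 0.002],
    [[-0.0015, 0.0035, 0.012], 0.002]
  ]
}}

```text
clock: 41.0
eef_pos: [503.9, 113.5, 118.4]
eef_rot: [3.141, 0.0, 1.719]
wrist_force: [-1.2, 0.4, 1.6]
finger_gap: 11.6
```

Run:
```python
from h import *
s=manip.read_state(); print(s["eef_pos"],inlift(*s["eef_pos"][:2]))
```

```text
[503.86762179 113.51045909 118.40379929] [-50.83492912 -50.89256962]
```

Release, rise, back off, and look from two places.

Emit:
{"method": "send_rows", "body": {
  "commands": [
    [[0, 0, 0], 0],
    [[0, 0, 0], 0],
    [[0, 0, 0], 0],
    [[0, 0, 0], 0],
    [[0, 0, 0], 0],
    [[0, 0, -0.01], 0],
    [[0, 0, -0.03], 0],
    [[0, 0, -0.06], 0]
  ],
  "hand": -0.06
}}

```text
clock: 41.67
eef_pos: [502.9, 113.3, 177.7]
eef_rot: [-3.138, 0.0, 1.719]
wrist_force: [-0.1, 0.1, -1.4]
finger_gap: 49.8
```

Emit:
{"method": "send_rows", "body": {
  "commands": [
    [[-0.02, 0, -0.04], 0],
    [[-0.05, 0, -0.08], 0],
    [[-0.085, 0, -0.11], 0],
    [[-0.115, 0.01, -0.12], 0],
    [[-0.12, 0.03, -0.12], 0],
    [[-0.12, 0.03, -0.12], 0],
    [[-0.12, 0.03, -0.12], 0],
    [[-0.12, 0.03, -0.12], 0]
  ]
}}

```text
clock: 42.33
eef_pos: [550.7, -0.4, 298.1]
eef_rot: [-3.141, -0.0, 1.719]
wrist_force: [-0.5, -0.0, 0.3]
finger_gap: 49.9
```

Run:
```python
from h import *
s,im,c=shoot("wrist","w16.png"); print(s["eef_pos"],s["eef_rot"])
lines(im,c,66)
for o in cases(im,c,66+45,150): print(inlift(*o[:2]))
k=im[0:190,240:480]; cv2.imwrite("pics/w16z.png",cv2.resize(k,None,fx=3.2,fy=3.1,interpolation=cv2.INTER_CUBIC))
goto([459,-401,205],.121)
```

```text
[ 5.50719788e+02 -4.32611847e-01  2.98054784e+02] [-3.14090559e+00 -2.46126199e-04  1.71903487e+00]
yaw 0.129
x [(-83.6, 4422), (-16.7, 13005)]
y [(-100.4, 679), (-26.5, 979), (-18.5, 1085), (-5.6, 1093), (2.5, 1067), (15.5, 1814), (28.2, 1652)]
lid px [372.  88.] xy 589.5 108.8 size 91.1 57.0 long axis 8.63 deg 0.151 rad
lid px [291.  71.] xy 501.8 112.4 size 89.7 55.8 long axis -81.54 deg -1.423 rad
lid px [375.  24.] xy 581.4 171.1 size 90.5 45.0 long axis 8.46 deg 0.148 rad
[ 33.21002566 -68.08299216]
[-53.01600735 -51.7410915 ]
[34.2870635  -5.30362778]
shift m [-0.3828 -0.15    0.0931] turn 1.598 q6 now -0.22 at [ 5.506e+02 -2.000e-01  2.981e+02] 1.719
```

View pics/w16z.png

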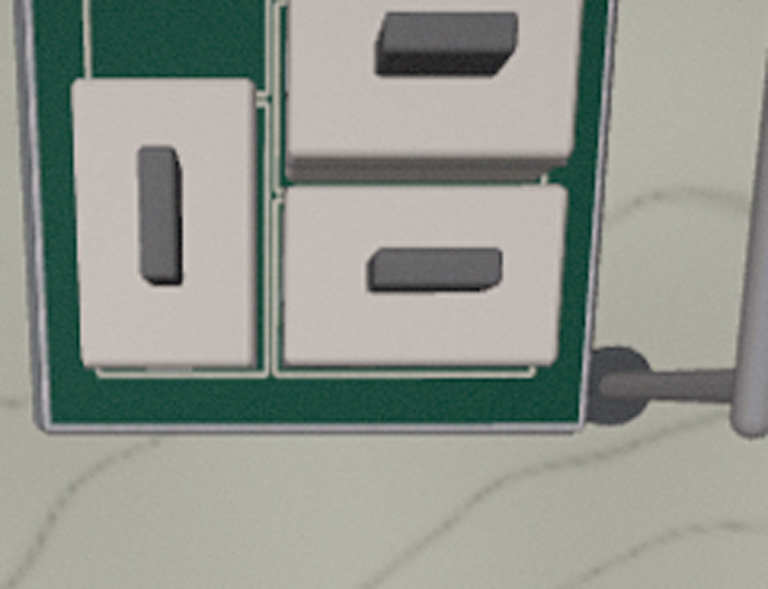

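Run:
```python
from h import *
c=np.array([546.7,171.3]); th=.147
p=c+np.array([[np.cos(th),-np.sin(th)],[np.sin(th),np.cos(th)]])@np.array([-49.2,-51]); print(p)
goto([*p,118.3],1.719)
```

```text
[505.50065356 113.64365731]
shift m [ 0.1193 -0.0277  0.1798] turn 0.000 q6 now -0.22 at [ 5.506e+02 -2.000e-01  2.981e+02] 1.719
```

Emit:
{"method": "send_rows", "body": {
  "commands": [
    [[0.03, -0.007, 0.01], 0],
    [[0.065, -0.015, 0.03], 0],
    [[0.1, -0.024, 0.05], 0],
    [[0.119, -0.0275, 0.08], 0],
    [[0.119, -0.0275, 0.115], 0],
    [[0.119, -0.0275, 0.15], 0],
    [[0.119, -0.0275, 0.17], 0],
    [[0.119, -0.0275, 0.177], 0]
  ]
}}

```text
clock: 43.05
eef_pos: [504.3, 113.3, 118.2]
eef_rot: [-3.137, 0.0, 1.72]
wrist_force: [-0.4, -0.5, -0.1]
finger_gap: 49.7
```

Emit:
{"method": "send_rows", "body": {
  "commands": [
    [[0, 0, 0], 0],
    [[0, 0, 0], 0],
    [[0, 0, 0], 0],
    [[0, 0, 0], 0],
    [[0, 0, 0], 0],
    [[0, 0, 0], 0],
    [[0, 0, 0], 0],
    [[0, 0, 0], 0]
  ]
}}

```text
clock: 43.72
eef_pos: [506.5, 112.8, 121.3]
eef_rot: [3.141, -0.0, 1.719]
wrist_force: [-0.1, 0.4, 0.2]
finger_gap: 49.6
```

Run:
```python
from h import *
s=manip.read_state(); print(s["eef_pos"],inlift(*s["eef_pos"][:2]))
```

```text
[506.51239703 112.84333473 121.29825296] [-48.31639241 -51.93988229]
```

Emit:
{"method": "send_rows", "body": {
  "commands": [
    [[0, -0.0008, 0.002], 0],
    [[0, -0.0008, 0.002], 0],
    [[0, -0.0008, 0.002], 0],
    [[0, -0.0008, 0.002], 0],
    [[0, -0.0008, 0.002], 0],
    [[0, -0.0008, 0.002], 0],
    [[0, -0.0008, 0.002], 0],
    [[0, -0.0008, 0.002], 0]
  ],
  "hand": 1
}}

```text
clock: 44.38
eef_pos: [505.5, 112.7, 119.0]
eef_rot: [-3.141, -0.0, 1.719]
wrist_force: [-0.4, -0.1, -2.3]
finger_gap: 12.1
```

Emit:
{"method": "send_rows", "body": {
  "commands": [
    [[0, 0, -0.002], 0],
    [[0, 0, -0.004], 0],
    [[0, 0, -0.004], 0],
    [[0, 0, -0.004], 0],
    [[0, 0, -0.003], 0],
    [[0, 0, -0.0015], 0],
    [[0, 0, 0], 0],
    [[0, 0, 0.0], 0]
  ]
}}

```text
clock: 45.05
eef_pos: [505.6, 112.7, 119.0]
eef_rot: [-3.141, -0.0, 1.719]
wrist_force: [0.4, -0.2, -2.5]
finger_gap: 11.7
```

Emit:
{"method": "send_rows", "body": {
  "commands": [
    [[0, 0, 0], 0],
    [[0, 0, 0], 0],
    [[0, 0, 0], 0],
    [[0, 0, 0], 0],
    [[0, 0, 0], 0],
    [[0, 0, -0.01], 0],
    [[0, 0, -0.03], 0],
    [[0, 0, -0.06], 0]
  ],
  "hand": -0.06
}}

```text
clock: 45.72
eef_pos: [504.7, 112.6, 178.7]
eef_rot: [-3.138, -0.0, 1.719]
wrist_force: [0.8, -0.4, 0.8]
finger_gap: 49.7
```

Emit:
{"method": "send_rows", "body": {
  "commands": [
    [[-0.02, 0, -0.04], 0],
    [[-0.05, 0, -0.08], 0],
    [[-0.085, 0, -0.11], 0],
    [[-0.11, 0, -0.12], 0],
    [[-0.11, 0, -0.12], 0],
    [[-0.11, 0, -0.12], 0],
    [[-0.11, 0, -0.12], 0],
    [[-0.11, 0, -0.12], 0]
  ]
}}

```text
clock: 46.38
eef_pos: [521.5, 4.9, 298.4]
eef_rot: [-3.14, -0.0, 1.72]
wrist_force: [-0.3, 0.7, 0.1]
finger_gap: 49.7
```

```bash
cat >> h.py <<'E'
def linesfix(im,c,z=66,th=.1475):
    P,w=plate(im,c,z); Q=profile(P,w,th,(546.7,171.3))
    for k in (0,1):
        h,e=np.histogram(Q[:,k],np.arange(-130,130,1.0),weights=w); h=np.convolve(h,[1,1,1],'same')
        pk,_=find_peaks(h,height=h.max()*.15,distance=8)
        print("fix","xy"[k],[(round(float(np.average(e[p-3:p+4]+.5,weights=h[p-3:p+4]+1e-9)),1),int(h[p])) for p in pk])
E
python3 - <<'E'
from h import *
s,im,c=shoot("wrist","w17.png"); print(s["eef_pos"],s["eef_rot"])
linesfix(im,c)
for o in cases(im,c,66+45,150): print(inlift(*o[:2]))
k=im[0:190,240:480]; cv2.imwrite("pics/w17z.png",cv2.resize(k,None,fx=3.2,fy=3.1,interpolation=cv2.INTER_CUBIC))
goto([459,-401,205],.121)
E
```

```text
[521.48073083   4.86665031 298.37842338] [-3.14009925e+00 -4.41612204e-04  1.71974493e+00]
fix x [(-83.0, 6247), (-17.6, 6309)]
fix y [(12.3, 1774), (24.5, 1848), (39.1, 1763)]
lid px [397.  97.] xy 589.2 108.8 size 91.2 56.8 long axis 8.50 deg 0.148 rad
lid px [319.  80.] xy 503.3 112.7 size 89.9 56.7 long axis -81.51 deg -1.423 rad
lid px [402.  29.] xy 580.0 175.8 size 91.1 54.7 long axis 8.48 deg 0.148 rad
[ 32.86380889 -68.04558801]
[-51.51376721 -51.62805914]
[33.63157798 -0.46304453]
shift m [-0.3922 -0.1221  0.0934] turn 1.599 q6 now -0.21 at [521.5   5.  298.4] 1.72
```

View pics/w17z.png

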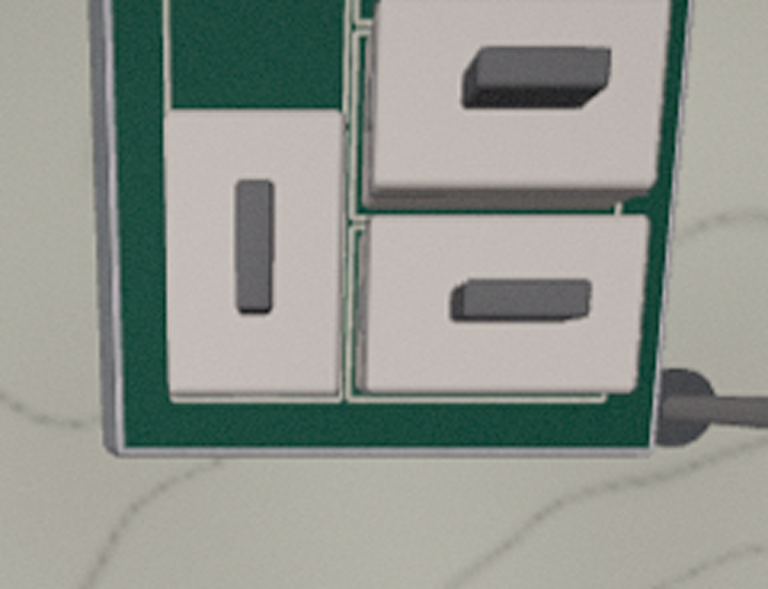

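Emit:
{"method": "send_rows", "body": {
  "commands": [
    [[-0.03, -0.008, 0], 0.12],
    [[-0.065, -0.02, 0], 0.24],
    [[-0.1, -0.03, 0], 0.36],
    [[-0.14, -0.043, 0], 0.48],
    [[-0.18, -0.056, 0.01], 0.6],
    [[-0.22, -0.068, 0.02], 0.72],
    [[-0.26, -0.08, 0.03], 0.84],
    [[-0.3, -0.093, 0.05], 0.96]
  ]
}}

```text
clock: 47.1
eef_pos: [475.5, -299.5, 253.1]
eef_rot: [3.14, -0.0, 0.754]
wrist_force: [1.1, -0.0, 0.9]
finger_gap: 49.6
```

Run:
```python
from h import *
goto([459,-401,205],.121)
```

```text
shift m [-0.0815  0.0627  0.0482] turn 0.633 q6 now 0.19 at [ 475.5 -299.5  253.1] 0.754
```

Emit:
{"method": "send_rows", "body": {
  "commands": [
    [[-0.02, 0.015, 0.01], 0.12],
    [[-0.045, 0.033, 0.02], 0.24],
    [[-0.07, 0.052, 0.035], 0.36],
    [[-0.08, 0.06, 0.046], 0.48],
    [[-0.08, 0.06, 0.046], 0.6],
    [[-0.08, 0.06, 0.046], 0.633],
    [[-0.08, 0.06, 0.046], 0.633],
    [[-0.08, 0.06, 0.046], 0.633]
  ]
}}

```text
clock: 47.77
eef_pos: [459.2, -395.9, 206.6]
eef_rot: [-3.141, 0.0, 0.129]
wrist_force: [-1.1, 0.4, -0.3]
finger_gap: 50.1
```

Run:
```python
from h import *
s,im,c=shoot("wrist","w18.png")
o=cases(im,c,45,150)
b=min(o,key=lambda o:np.hypot(o[0]-509,o[1]+395)); goto([b[0],b[1],50],np.radians(b[2]),s)
```

```text
lid px [326. 135.] xy 509.8 -396.2 size 90.1 57.9 long axis 7.10 deg 0.124 rad
shift m [0.0503 0.0068 0.1565] turn 0.005 q6 now 0.67 at [ 459.2 -395.9  206.6] 0.129
```

View pics/w18.png

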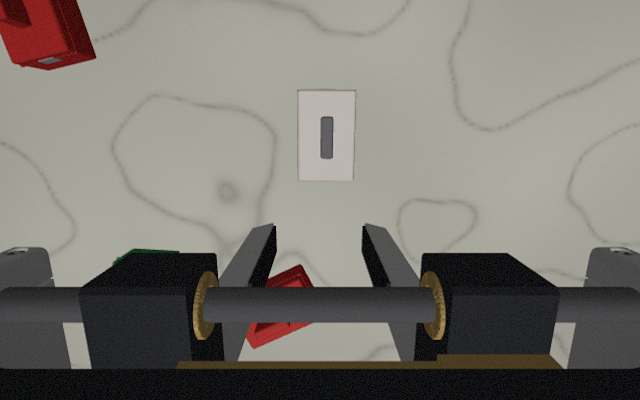

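Emit:
{"method": "send_rows", "body": {
  "commands": [
    [[0.025, 0.004, 0.01], 0.005],
    [[0.05, 0.0068, 0.03], 0.005],
    [[0.05, 0.0068, 0.065], 0.005],
    [[0.05, 0.0068, 0.1], 0.005],
    [[0.05, 0.0068, 0.13], 0.005],
    [[0.05, 0.0068, 0.148], 0.005],
    [[0.05, 0.0068, 0.155], 0.005],
    [[0.05, 0.0068, 0.155], 0.005]
  ]
}}

```text
clock: 48.48
eef_pos: [509.0, -396.4, 50.6]
eef_rot: [-3.14, 0.002, 0.122]
wrist_force: [0.2, 0.1, 0.9]
finger_gap: 49.7
```

Emit:
{"method": "send_rows", "body": {
  "commands": [
    [[0, 0, 0], 0],
    [[0, 0, 0], 0],
    [[0, 0, 0], 0],
    [[0, 0, 0], 0],
    [[0, 0, 0], 0],
    [[0, 0, 0], 0],
    [[0, 0, 0], 0],
    [[0, 0, 0], 0]
  ],
  "hand": 1
}}

```text
clock: 49.15
eef_pos: [509.3, -397.2, 52.2]
eef_rot: [3.142, -0.0, 0.121]
wrist_force: [-0.6, 2.1, 3.5]
finger_gap: 11.7
```

Emit:
{"method": "send_rows", "body": {
  "commands": [
    [[0, 0, -0.01], 0],
    [[0, 0, -0.03], 0],
    [[0, 0, -0.06], 0],
    [[0, 0, -0.1], 0],
    [[0, 0, -0.14], 0],
    [[0, 0, -0.17], 0],
    [[0, 0, -0.19], 0],
    [[0, 0, -0.2], 0]
  ]
}}

```text
clock: 49.82
eef_pos: [509.5, -397.5, 255.8]
eef_rot: [3.138, -0.003, 0.121]
wrist_force: [-0.2, 0.1, -2.3]
finger_gap: 11.6
```

Run:
```python
from h import *
c=np.array([546.7,171.3]); th=.147
p=c+np.array([[np.cos(th),-np.sin(th)],[np.sin(th),np.cos(th)]])@np.array([35.3,68]); print(p)
goto([*p,250],.148); print(manip.read_state()["joints"].round(2))
```

```text
[571.65924918 243.73704771]
shift m [ 0.1389 -0.6291  0.0042] turn -0.027 q6 now 0.73 at [ 509.5 -397.5  255.8] 0.121
[-0.72  0.49  1.14 -0.    1.5   0.73]
```

Emit:
{"method": "send_rows", "body": {
  "commands": [
    [[0.004, -0.02, 0], 0],
    [[0.012, -0.055, 0], 0],
    [[0.02, -0.095, 0], 0],
    [[0.029, -0.135, 0], -0.01],
    [[0.038, -0.175, 0], -0.02],
    [[0.047, -0.215, 0], -0.027],
    [[0.056, -0.255, 0], -0.027],
    [[0.065, -0.295, 0], -0.027]
  ]
}}

```text
clock: 50.48
eef_pos: [537.6, -94.5, 251.3]
eef_rot: [-3.141, 0.001, 0.148]
wrist_force: [1.3, 0.3, -3.1]
finger_gap: 11.9
```

Emit:
{"method": "send_rows", "body": {
  "commands": [
    [[0.009, -0.04, 0], 0],
    [[0.017, -0.08, 0], 0],
    [[0.025, -0.12, 0], 0],
    [[0.033, -0.16, 0], 0],
    [[0.041, -0.2, 0], 0],
    [[0.049, -0.235, 0], 0],
    [[0.056, -0.265, 0], 0],
    [[0.062, -0.29, 0], 0]
  ]
}}

```text
clock: 51.15
eef_pos: [556.2, 201.8, 251.0]
eef_rot: [3.141, 0.002, 0.149]
wrist_force: [0.3, -0.9, -2.8]
finger_gap: 11.7
```

Run:
```python
from h import *
goto([571.7,243.7,250],.148)
```

```text
shift m [ 0.0216 -0.0391  0.001 ] turn 0.001 q6 now 1.71 at [556.2 201.8 251. ] 0.149
```

Emit:
{"method": "send_rows", "body": {
  "commands": [
    [[0.01, -0.018, 0], 0],
    [[0.018, -0.03, 0], 0],
    [[0.0205, -0.035, 0.01], 0],
    [[0.0205, -0.035, 0.035], 0],
    [[0.0205, -0.035, 0.06], 0],
    [[0.0205, -0.035, 0.08], 0],
    [[0.0205, -0.035, 0.09], 0],
    [[0.0205, -0.035, 0.09], 0]
  ]
}}

```text
clock: 51.82
eef_pos: [570.7, 236.2, 158.8]
eef_rot: [3.141, 0.005, 0.147]
wrist_force: [-0.4, 0.2, -3.1]
finger_gap: 11.9
```

Emit:
{"method": "send_rows", "body": {
  "commands": [
    [[0, 0, 0], 0],
    [[0, 0, 0], 0],
    [[0, 0, 0], 0],
    [[0, 0, 0], 0],
    [[0, 0, 0], 0],
    [[0, 0, 0], 0],
    [[0, 0, 0], 0],
    [[0, 0, 0], 0]
  ]
}}

```text
clock: 52.48
eef_pos: [572.0, 237.1, 162.1]
eef_rot: [-3.142, -0.0, 0.148]
wrist_force: [0.1, 1.0, -3.2]
finger_gap: 11.8
```

Run:
```python
from h import *
s,im,c=shoot("wrist","w19.png")
goto([571.7,243.7,118.5],.148)
```

```text
shift m [ 0.0007 -0.0066  0.0435] turn -0.000 q6 now 1.76 at [571.9 237.1 162. ] 0.148
```

View pics/w19.png

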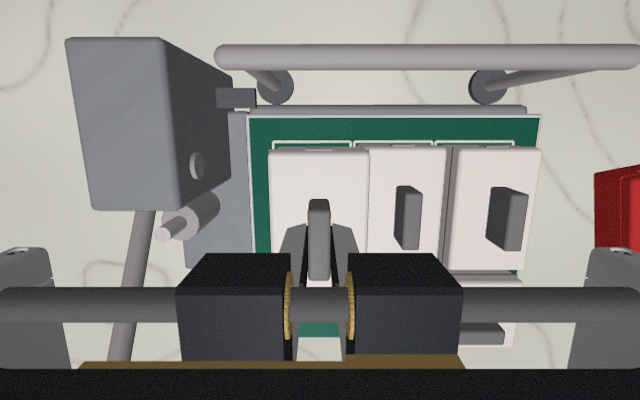

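Emit:
{"method": "send_rows", "body": {
  "commands": [
    [[0.0005, -0.0066, 0], 0],
    [[0.0005, -0.0066, 0.01], 0],
    [[0.0005, -0.0066, 0.02], 0],
    [[0.0005, -0.0066, 0.03], 0],
    [[0.0005, -0.0066, 0.035], 0],
    [[0.0005, -0.0066, 0.036], 0],
    [[0.0005, -0.0066, 0.036], 0],
    [[0.0005, -0.0066, 0.036], 0]
  ]
}}

```text
clock: 53.2
eef_pos: [571.6, 243.7, 126.2]
eef_rot: [-3.141, -0.0, 0.148]
wrist_force: [0.7, -0.3, -1.8]
finger_gap: 11.4
```

Run:
```python
from h import *
goto([571.7,243.7,118.0],.148)
```

```text
shift m [0.0001 0.     0.0082] turn -0.000 q6 now 1.77 at [571.6 243.7 126.2] 0.148
```

Emit:
{"method": "send_rows", "body": {
  "commands": [
    [[0, 0, 0.003], 0],
    [[0, 0, 0.005], 0],
    [[0, 0, 0.0065], 0],
    [[0, 0, 0.0075], 0],
    [[0, 0, 0.0082], 0],
    [[0, 0, 0.0085], 0],
    [[0, 0, 0.0085], 0],
    [[0, 0, 0.0085], 0]
  ]
}}

```text
clock: 53.87
eef_pos: [571.5, 243.8, 117.8]
eef_rot: [-3.141, -0.0, 0.148]
wrist_force: [-1.5, -0.3, 1.2]
finger_gap: 11.8
```

Emit:
{"method": "send_rows", "body": {
  "commands": [
    [[0, 0, 0], 0],
    [[0, 0, 0], 0],
    [[0, 0, 0], 0],
    [[0, 0, 0], 0],
    [[0, 0, 0], 0],
    [[0, 0, -0.01], 0],
    [[0, 0, -0.03], 0],
    [[0, 0, -0.06], 0]
  ],
  "hand": -0.06
}}

```text
clock: 54.53
eef_pos: [570.6, 243.4, 176.7]
eef_rot: [3.141, 0.004, 0.148]
wrist_force: [0.3, -0.7, 0.4]
finger_gap: 49.6
```

Emit:
{"method": "send_rows", "body": {
  "commands": [
    [[-0.01, 0.01, -0.04], 0],
    [[-0.03, 0.03, -0.08], 0],
    [[-0.06, 0.06, -0.11], 0],
    [[-0.09, 0.09, -0.125], 0],
    [[-0.1, 0.1, -0.125], 0],
    [[-0.1, 0.1, -0.125], 0],
    [[-0.1, 0.1, -0.125], 0],
    [[-0.1, 0.1, -0.125], 0]
  ]
}}

```text
clock: 55.2
eef_pos: [487.5, 130.3, 302.8]
eef_rot: [-3.141, -0.0, 0.148]
wrist_force: [-0.7, 0.3, -0.2]
finger_gap: 50.0
```

Run:
```python
from h import *
s,im,c=shoot("wrist","w20.png"); print(s["eef_pos"],s["eef_rot"])
linesfix(im,c)
for o in cases(im,c,66+45,150): print(inlift(*o[:2]))
k=im[0:230,120:460]; cv2.imwrite("pics/w20z.png",cv2.resize(k,None,fx=2.3,fy=2.3,interpolation=cv2.INTER_CUBIC))
```

```text
[487.46374334 130.29274026 302.76412779] [-3.14145052e+00 -4.30411067e-04  1.47573773e-01]
fix x [(-83.1, 14923)]
fix y [(99.8, 9786)]
lid px [336. 167.] xy 504.4 113.3 size 91.3 56.3 long axis -81.55 deg -1.423 rad
lid px [352.  89.] xy 589.5 109.3 size 91.1 57.0 long axis 8.52 deg 0.149 rad
lid px [290.  88.] xy 580.6 176.4 size 90.9 57.2 long axis 8.43 deg 0.147 rad
lid px [228.  87.] xy 571.8 242.9 size 90.8 57.0 long axis 8.47 deg 0.148 rad
[-50.38197028 -51.20703382]
[ 33.24776847 -67.62473869]
[34.25612587  0.06710063]
[35.27680833 67.1817029 ]
```

View pics/w20z.png

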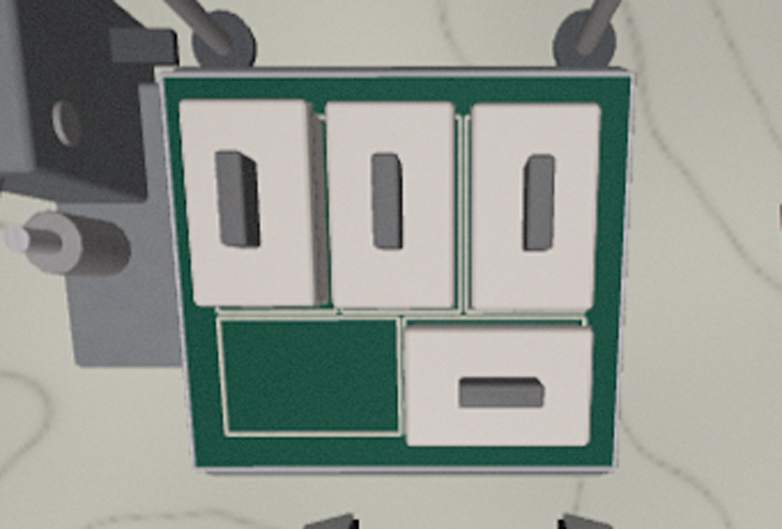

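Run:
```python
from h import *
for n,(x0,y0,x1,y1) in (("top",(160,230,215,255)),("scene",(355,90,390,118))):
    im=cv2.imread(f"pics/{n}0.png"); c=cam(n)
    g=im[y0:y1,x0:x1].max(2); m=(g<55).astype(np.uint8)
    cs=cv2.findContours(m,cv2.RETR_EXTERNAL,cv2.CHAIN_APPROX_NONE)[0]; k=max(cs,key=cv2.contourArea)[:,0]+[x0,y0]
    r=cv2.minAreaRect(k.astype(np.float32)); b=cv2.boxPoints(r)
    i=np.argsort([np.linalg.norm(b[0]-b[1]),np.linalg.norm(b[1]-b[2])])
    e=[(b[0]+b[1])/2,(b[2]+b[3])/2] if i[0]==0 else [(b[1]+b[2])/2,(b[3]+b[0])/2]
    p=onplane(c,np.array([r[0],*e]),237); print(n,r,p.round(1).tolist(),"len",np.linalg.norm(p[1]-p[2]).round(1)); print([inlift(*q[:2]).round(1).tolist() for q in p])
```

```text
top ((184.64617919921875, 240.1692657470703), (11.65926456451416, 30.26447296142578), 82.87498474121094) [[415.3, 330.9, 237.0], [421.4, 290.1, 237.0], [409.3, 371.6, 237.0]] len 82.4
[[-106.6, 177.1], [-106.6, 135.8], [-106.6, 218.3]]
scene ((370.75, 104.25000762939453), (4.242640495300293, 20.50609588623047), 45.0) [[407.5, 327.2, 237.0], [400.7, 369.5, 237.0], [414.2, 285.9, 237.0]] len 84.7
[[-114.8, 174.6], [-115.4, 217.4], [-114.3, 132.8]]
```

Run:
```python
from h import *
goto([425.4,239.3,330],1.719)
```

```text
shift m [-0.0454 -0.1167 -0.0277] turn -1.571 q6 now 1.61 at [487.5 130.6 302.2] 0.148
```

Emit:
{"method": "send_rows", "body": {
  "commands": [
    [[0, 0, -0.015], -0.12],
    [[-0.005, -0.01, -0.028], -0.24],
    [[-0.01, -0.025, -0.028], -0.36],
    [[-0.015, -0.04, -0.028], -0.48],
    [[-0.022, -0.055, -0.028], -0.6],
    [[-0.028, -0.07, -0.028], -0.72],
    [[-0.034, -0.085, -0.028], -0.84],
    [[-0.04, -0.1, -0.028], -0.96]
  ]
}}

```text
clock: 55.92
eef_pos: [432.7, 224.6, 329.6]
eef_rot: [-3.14, 0.001, 1.115]
wrist_force: [0.5, 0.8, -0.8]
finger_gap: 49.9
```

Emit:
{"method": "send_rows", "body": {
  "commands": [
    [[0.002, -0.006, 0], -0.12],
    [[0.004, -0.012, 0], -0.24],
    [[0.004, -0.012, 0], -0.36],
    [[0.004, -0.012, 0], -0.48],
    [[0.004, -0.012, 0], -0.6],
    [[0.004, -0.012, 0], -0.611],
    [[0.004, -0.012, 0], -0.611],
    [[0.004, -0.012, 0], -0.611]
  ]
}}

```text
clock: 56.58
eef_pos: [424.1, 232.4, 330.1]
eef_rot: [-3.141, 0.0, 1.715]
wrist_force: [0.2, -0.6, -0.3]
finger_gap: 50.0
```

Run:
```python
from h import *
s,im,c=shoot("wrist","w21.png"); print(s["eef_pos"],s["eef_rot"])
```

```text
[424.13327565 232.4181597  330.06088589] [-3.14076519e+00  2.29311180e-04  1.71542984e+00]
```

View pics/w21.png

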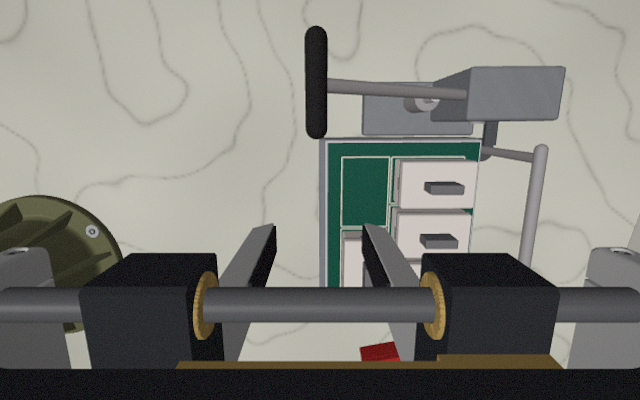

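Run:
```python
from h import *
s=manip.read_state(); c=cam("wrist",s)
for z in (230,237,242):
    p=onplane(c,[[316,26],[316,139],[305,90],[327.5,90]],z); print(z,[inlift(*q[:2]).round(1).tolist() for q in p],p[:2].mean(0).round(1))
p=onplane(c,[[316,26],[316,139]],237).mean(0); goto([p[0],p[1],290],1.719)
```

```text
230 [[-116.0, 218.4], [-116.4, 131.3], [-125.2, 170.7], [-106.8, 170.7]] [406.1 327.3 230. ]
237 [[-116.0, 216.5], [-116.3, 131.6], [-124.9, 170.0], [-107.0, 170.0]] [406.3 326.5 237. ]
242 [[-115.9, 215.2], [-116.3, 131.8], [-124.7, 169.5], [-107.1, 169.5]] [406.5 325.9 242. ]
shift m [ 0.0958 -0.004   0.0402] turn -0.003 q6 now 0.28 at [424.1 232.3 330.2] 1.716
```

Run:
```python
from h import *
goto([403.0,350.1,270],1.719)
```

```text
shift m [ 0.1196 -0.0038  0.0602] turn -0.003 q6 now 0.28 at [424.1 232.3 330.2] 1.716
```

Emit:
{"method": "send_rows", "body": {
  "commands": [
    [[0.03, -0.001, 0], -0.003],
    [[0.065, -0.002, 0], -0.003],
    [[0.1, -0.003, 0.02], -0.003],
    [[0.119, -0.0038, 0.045], -0.003],
    [[0.119, -0.0038, 0.06], -0.003],
    [[0.119, -0.0038, 0.06], -0.003],
    [[0.119, -0.0038, 0.06], -0.003],
    [[0.119, -0.0038, 0.06], -0.003]
  ]
}}

```text
clock: 57.3
eef_pos: [403.3, 349.0, 271.9]
eef_rot: [3.14, -0.001, 1.72]
wrist_force: [0.3, -0.1, 0.2]
finger_gap: 50.1
```

Run:
```python
from h import *
s,im,c=shoot("wrist","w22.png"); print(s["eef_pos"],s["eef_rot"])
goto([403.0,350.1,217],1.719)
print(onplane(c,[[318,150]],237),inlift(*onplane(c,[[318,150]],237)[0,:2]))
```

```text
[403.25523305 348.99747259 271.86309715] [ 3.14008065e+00 -7.83623633e-04  1.72021479e+00]
shift m [ 0.0011 -0.0003  0.0551] turn 0.001 q6 now 0.50 at [403.3 349.  272. ] 1.72
[[393.8381394 397.0484759 237.       ]] [-118.14759745  245.70361824]
```

View pics/w22.png

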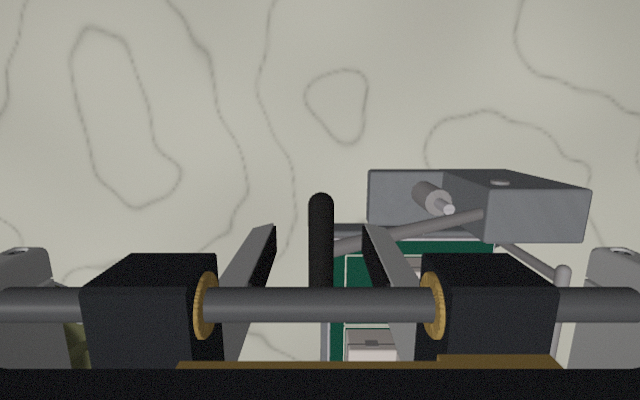

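Emit:
{"method": "send_rows", "body": {
  "commands": [
    [[0.001, 0, 0.01], 0],
    [[0.001, 0, 0.02], 0],
    [[0.001, 0, 0.03], 0],
    [[0.001, 0, 0.04], 0],
    [[0.001, 0, 0.048], 0],
    [[0.001, 0, 0.053], 0],
    [[0.001, 0, 0.054], 0],
    [[0.001, 0, 0.054], 0]
  ]
}}

```text
clock: 58.02
eef_pos: [402.5, 350.1, 216.2]
eef_rot: [-3.141, 0.0, 1.722]
wrist_force: [0.3, 0.2, -0.8]
finger_gap: 50.0
```

Emit:
{"method": "send_rows", "body": {
  "commands": [
    [[0, 0, 0], 0],
    [[0, 0, 0], 0],
    [[0, 0, 0], 0],
    [[0, 0, 0], 0],
    [[0, 0, 0], 0],
    [[0, 0, 0], 0],
    [[0, 0, 0], 0],
    [[0, 0, 0], 0]
  ],
  "hand": 1,
  "force": 50
}}

```text
clock: 58.68
eef_pos: [404.2, 350.4, 216.6]
eef_rot: [3.138, -0.001, 1.721]
wrist_force: [14.1, 5.0, -7.0]
finger_gap: 17.0
```

Run:
```python
from h import *
s,im,c=shoot("wrist","w23.png"); print(s["eef_pos"],s["eef_rot"],s["wrist_force"],s["finger_gap"],inlift(*s["eef_pos"][:2]))
```

```text
[404.24898996 350.40574428 216.58069876] [ 3.13757627e+00 -7.40017617e-04  1.72125414e+00] [14.1256661   4.97032292 -6.99635331] 16.973009165679635 [-114.68084311  198.03904191]
```

View pics/w23.png

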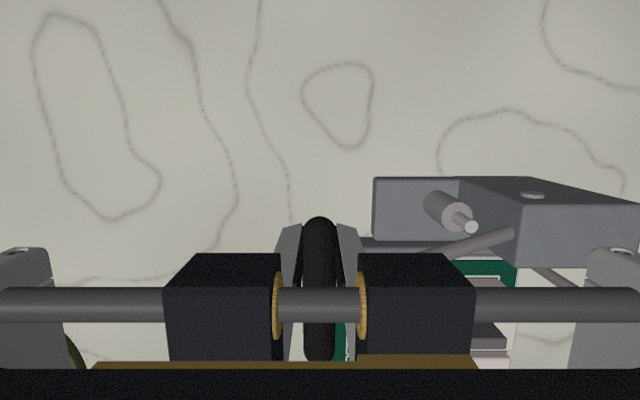

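Emit:
{"method": "send_rows", "body": {
  "commands": [
    [[0, -0.0036, 0.0095], 0],
    [[0, -0.0087, 0.0192], 0],
    [[0, -0.0133, 0.0292], 0],
    [[0, -0.0174, 0.0394], 0],
    [[0, -0.0211, 0.0498], 0],
    [[0, -0.0241, 0.0603], 0],
    [[0, -0.0267, 0.071], 0],
    [[0, -0.0287, 0.0819], 0]
  ]
}}

```text
clock: 59.4
eef_pos: [374.8, 346.2, 136.2]
eef_rot: [3.139, -0.001, 1.722]
wrist_force: [-2.8, -4.7, 16.9]
finger_gap: 16.6
```

Emit:
{"method": "send_rows", "body": {
  "commands": [
    [[0, -0.0014, 0.0109], 0],
    [[0, -0.0024, 0.0218], 0],
    [[0, -0.0027, 0.0328], 0],
    [[0, -0.0025, 0.0438], 0],
    [[0, -0.0018, 0.0548], 0],
    [[0, -0.0005, 0.0657], 0],
    [[0, 0.0013, 0.0766], 0],
    [[0, 0.0036, 0.0873], 0]
  ]
}}

```text
clock: 60.07
eef_pos: [376.1, 346.2, 47.3]
eef_rot: [-3.138, 0.001, 1.722]
wrist_force: [-18.4, -3.5, 16.9]
finger_gap: 16.5
```

Emit:
{"method": "send_rows", "body": {
  "commands": [
    [[0, 0.0005, 0.002], 0],
    [[0, 0.001, 0.004], 0],
    [[0, 0.001, 0.005], 0],
    [[0, 0.001, 0.006], 0],
    [[0, 0.001, 0.006], 0],
    [[0, 0.001, 0.006], 0],
    [[0, 0.001, 0.006], 0],
    [[0, 0.001, 0.006], 0]
  ]
}}

```text
clock: 60.73
eef_pos: [377.2, 346.4, 41.6]
eef_rot: [-3.138, 0.001, 1.722]
wrist_force: [-15.5, -2.9, 13.5]
finger_gap: 16.9
```

Run:
```python
from h import *
s,im,c=shoot("wrist","w24.png"); print(s["eef_pos"],s["wrist_force"],s["finger_gap"],inlift(*s["eef_pos"][:2]))
s,im,c=shoot("scene","s24.png")
k=im[60:260,290:470]; cv2.imwrite("pics/s24z.png",cv2.resize(k,None,fx=3,fy=3,interpolation=cv2.INTER_CUBIC))
```

```text
[377.22699359 346.3941798   41.61191154] [-15.47756196  -2.93017337  13.47672798] 16.852596110686818 [-141.99898415  198.0286853 ]
```

View pics/w24.png

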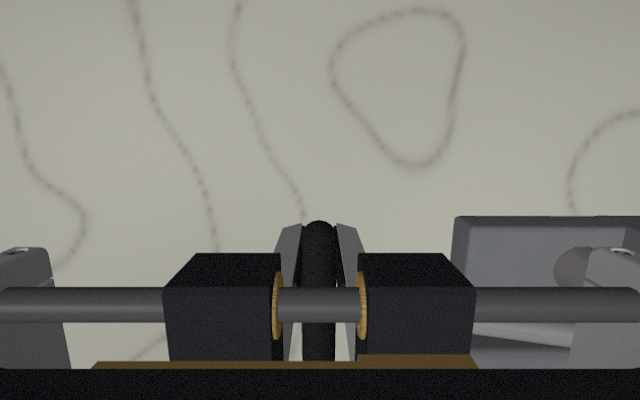

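View pics/s24z.png

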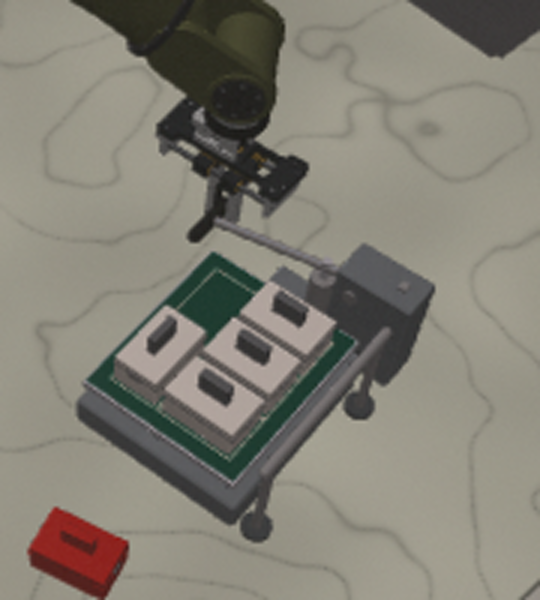

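```bash
cat >> h.py <<'E'
from scipy.optimize import minimize_scalar
def plateh(im,c=None):
    """plate height from scene view: grey grip bars on the placed cases; centroid of each bar's outline against known xy"""
    c=c or cam("scene")
    hsv=cv2.cvtColor(im,cv2.COLOR_BGR2HSV)
    g=((hsv[:,:,0]>65)&(hsv[:,:,0]<95)&(hsv[:,:,1]>110)).astype(np.uint8)
    g[:, :290]=0
    n,l,st,_=cv2.connectedComponentsWithStats(g)
    big=g*0
    for i in range(1,n):
        if st[i,4]>25: big[l==i]=1
    k=np.concatenate([a[:,0] for a in cv2.findContours(big,cv2.RETR_EXTERNAL,cv2.CHAIN_APPROX_NONE)[0]])
    k=cv2.convexHull(k)[:,0]
    for z in (65,85,92,111,130,149):
        p=onplane(c,k,z)[:,:2].astype(np.float32); r=cv2.minAreaRect(p); print(z,np.round(r[0],1),np.round(r[1],1),round(r[2],1),inlift(*r[0]).round(1))
E
python3 - <<'E'
from h import *
plateh(cv2.imread("pics/s24.png")); print(); plateh(cv2.imread("pics/scene0.png"))
E
```

```text
65 [538.3 186.5] [204.8 239.4] 8.5 [-6.  16.3]
85 [546.6 175.6] [201.7 235.8] 8.5 [0.5 4.3]
92 [549.5 171.8] [200.7 234.5] 8.5 [2.8 0.1]
111 [557.4 161.4] [197.7 231.1] 8.5 [  9.1 -11.4]
130 [565.2 151. ] [194.8 227.6] 8.5 [ 15.4 -22.8]
149 [573.1 140.6] [191.8 224.2] 8.5 [ 21.6 -34.3]

65 [549.1 172.3] [200.9 235.1] 8.5 [2.5 0.6]
85 [557.2 161.5] [197.9 231.6] 8.5 [  9.  -11.2]
92 [560.1 157.8] [196.8 230.3] 8.5 [ 11.2 -15.3]
111 [567.8 147.6] [194.  226.9] 8.5 [ 17.4 -26.6]
130 [575.5 137.4] [191.1 223.6] 8.5 [ 23.5 -37.8]
149 [583.2 127.2] [188.2 220.2] 8.5 [ 29.6 -49. ]
```

Emit:
{"method": "send_rows", "body": {
  "commands": [
    [[0, -0.005, -0.0276], 0],
    [[0, -0.007, -0.0495], 0],
    [[0, -0.007, -0.0715], 0],
    [[0, -0.0046, -0.0933], 0],
    [[0, 0, -0.1149], 0],
    [[0, 0.0067, -0.1358], 0],
    [[0, 0.0154, -0.156], 0],
    [[0, 0.0261, -0.1752], 0]
  ]
}}

```text
clock: 61.5
eef_pos: [404.8, 349.0, 212.6]
eef_rot: [-3.136, 0.004, 1.72]
wrist_force: [-23.5, -2.9, -78.4]
finger_gap: 16.8
```

Emit:
{"method": "send_rows", "body": {
  "commands": [
    [[0, 0, 0], 0],
    [[0, 0, 0], 0],
    [[0, 0, 0], 0],
    [[0, 0, 0], 0],
    [[0, 0, 0], 0],
    [[0, 0, 0], 0],
    [[0, 0, 0], 0],
    [[0, 0, 0], 0]
  ],
  "hand": 0.3
}}

```text
clock: 62.17
eef_pos: [404.5, 350.5, 216.6]
eef_rot: [3.141, -0.0, 1.722]
wrist_force: [-0.2, 0.4, -0.7]
finger_gap: 33.3
```

Run:
```python
from h import *
s,im,c=shoot("wrist","w25.png"); print(s["eef_pos"],s["wrist_force"],s["finger_gap"],inlift(*s["eef_pos"][:2]))
```

```text
[404.50091193 350.49539473 216.55746875] [-0.19142497  0.3875174  -0.66184741] 33.3238564724208 [-114.41850693  198.09082617]
```

View pics/w25.png

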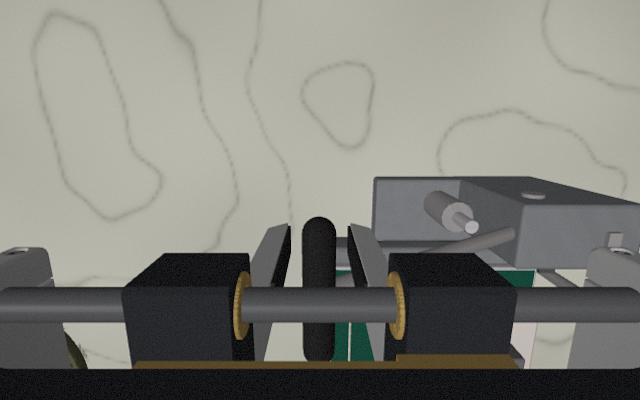

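Emit:
{"method": "send_rows", "body": {
  "commands": [
    [[0, 0, 0], 0],
    [[0, 0, 0], 0],
    [[0, 0, 0], 0],
    [[0, 0, 0], 0],
    [[0, 0, 0], 0],
    [[0, 0, 0], 0],
    [[0, 0, 0], 0],
    [[0, 0, 0], 0]
  ],
  "hand": 1,
  "force": 40
}}

```text
clock: 62.88
eef_pos: [404.4, 350.4, 216.4]
eef_rot: [-3.141, 0.0, 1.722]
wrist_force: [-3.5, -1.2, 2.8]
finger_gap: 16.8
```

Emit:
{"method": "send_rows", "body": {
  "commands": [
    [[0, -0.0056, 0.0095], 0],
    [[0, -0.0107, 0.0192], 0],
    [[0, -0.0153, 0.0292], 0],
    [[0, -0.0194, 0.0394], 0],
    [[0, -0.0231, 0.0498], 0],
    [[0, -0.0261, 0.0603], 0],
    [[0, -0.0287, 0.071], 0],
    [[0, -0.0307, 0.0819], 0]
  ]
}}

```text
clock: 63.55
eef_pos: [374.9, 346.2, 136.1]
eef_rot: [3.139, -0.001, 1.722]
wrist_force: [-4.2, -4.4, 17.4]
finger_gap: 16.9
```

Emit:
{"method": "send_rows", "body": {
  "commands": [
    [[0, -0.0014, 0.0109], 0],
    [[0, -0.0024, 0.0218], 0],
    [[0, -0.0027, 0.0328], 0],
    [[0, -0.0025, 0.0438], 0],
    [[0, -0.0018, 0.0548], 0],
    [[0, -0.0005, 0.0657], 0],
    [[0, 0.0013, 0.0766], 0],
    [[0, 0.0036, 0.0873], 0]
  ]
}}

```text
clock: 64.22
eef_pos: [376.1, 346.2, 47.1]
eef_rot: [-3.138, 0.001, 1.722]
wrist_force: [-19.5, -3.9, 15.7]
finger_gap: 17.2
```

Emit:
{"method": "send_rows", "body": {
  "commands": [
    [[0, 0.0005, 0.002], 0],
    [[0, 0.001, 0.004], 0],
    [[0, 0.001, 0.004], 0],
    [[0, 0.001, 0.004], 0],
    [[0, 0.001, 0.004], 0],
    [[0, 0.001, 0.004], 0],
    [[0, 0.001, 0.004], 0],
    [[0, 0.001, 0.004], 0]
  ]
}}

```text
clock: 64.88
eef_pos: [376.8, 346.3, 43.1]
eef_rot: [-3.137, 0.001, 1.722]
wrist_force: [-18.5, -2.8, 10.4]
finger_gap: 16.9
```

Run:
```python
from h import *
s,im,c=shoot("scene","s26.png"); print(s["eef_pos"],s["wrist_force"],s["finger_gap"],inlift(*s["eef_pos"][:2]))
plateh(im)
```

```text
[376.77781685 346.26406365  43.08588103] [-18.4614807   -2.76257728  10.35075787] 16.852248931087214 [-142.46237476  197.96576389]
65 [530.7 197.1] [206.8 243.2] 8.5 [-12.1  27.9]
85 [539. 186.] [203.7 239.5] 8.5 [-5.4 15.7]
92 [542.  182.1] [202.6 238.2] 8.5 [-3.1 11.4]
111 [549.9 171.6] [199.6 234.7] 8.5 [ 3.3 -0.2]
130 [557.9 161. ] [196.7 231.2] 8.5 [  9.6 -11.8]
149 [565.9 150.5] [193.7 227.7] 8.5 [ 15.9 -23.4]
```

Emit:
{"method": "send_rows", "body": {
  "commands": [
    [[0, -0.005, -0.0256], 0],
    [[0, -0.007, -0.0475], 0],
    [[0, -0.007, -0.0695], 0],
    [[0, -0.0046, -0.0913], 0],
    [[0, 0, -0.1129], 0],
    [[0, 0.0067, -0.1338], 0],
    [[0, 0.0154, -0.154], 0],
    [[0, 0.0195, -0.162], 0]
  ]
}}

```text
clock: 65.6
eef_pos: [404.7, 349.6, 206.0]
eef_rot: [3.128, -0.001, 1.719]
wrist_force: [44.9, 9.8, -57.3]
finger_gap: 17.3
```

Emit:
{"method": "send_rows", "body": {
  "commands": [
    [[0, 0, 0], 0],
    [[0, 0, 0], 0],
    [[0, 0, 0], 0],
    [[0, 0.001, -0.001], 0],
    [[0, 0.004, -0.006], 0],
    [[0, 0.0066, -0.0112], 0],
    [[0, 0.0066, -0.0112], 0],
    [[0, 0.0066, -0.0112], 0]
  ],
  "hand": 0.3
}}

```text
clock: 66.27
eef_pos: [404.7, 350.6, 216.9]
eef_rot: [3.141, -0.0, 1.722]
wrist_force: [0.0, 0.7, 0.6]
finger_gap: 32.9
```

Run:
```python
from h import *
s,im,c=shoot("wrist","w27.png"); print(s["eef_pos"],s["wrist_force"],s["finger_gap"],inlift(*s["eef_pos"][:2]))
```

```text
[404.74208862 350.60494672 216.89371114] [0.03773668 0.67018481 0.5946426 ] 32.90066764899984 [-114.16388514  198.16387121]
```

View pics/w27.png

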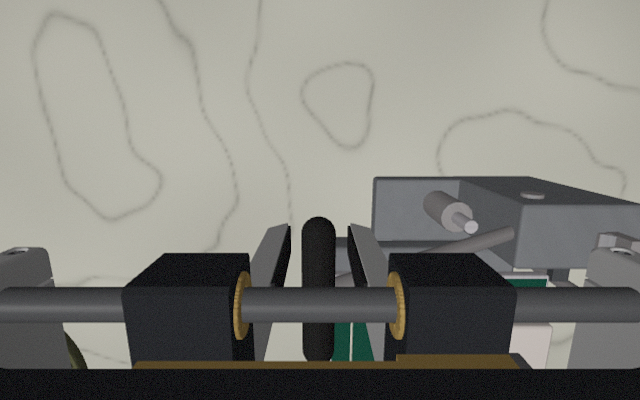

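Emit:
{"method": "send_rows", "body": {
  "commands": [
    [[0, 0, 0], 0],
    [[0, 0, 0], 0],
    [[0, 0, 0], 0],
    [[0, 0, 0], 0],
    [[0, 0, 0], 0],
    [[0, 0, 0], 0],
    [[0, 0, 0], 0],
    [[0, 0, 0], 0]
  ],
  "hand": 1,
  "force": 40
}}

```text
clock: 66.98
eef_pos: [404.4, 350.4, 216.3]
eef_rot: [-3.141, 0.0, 1.722]
wrist_force: [-1.8, 0.2, -1.0]
finger_gap: 17.1
```

Emit:
{"method": "send_rows", "body": {
  "commands": [
    [[0, -0.0056, 0.0095], 0],
    [[0, -0.0107, 0.0192], 0],
    [[0, -0.0153, 0.0292], 0],
    [[0, -0.0194, 0.0394], 0],
    [[0, -0.0231, 0.0498], 0],
    [[0, -0.0261, 0.0603], 0],
    [[0, -0.0287, 0.071], 0],
    [[0, -0.0307, 0.0819], 0]
  ]
}}

```text
clock: 67.65
eef_pos: [374.9, 346.2, 136.2]
eef_rot: [3.138, -0.001, 1.722]
wrist_force: [-3.6, -4.9, 17.8]
finger_gap: 16.8
```

Emit:
{"method": "send_rows", "body": {
  "commands": [
    [[0, -0.0014, 0.0109], 0],
    [[0, -0.0024, 0.0218], 0],
    [[0, -0.0027, 0.0328], 0],
    [[0, -0.0025, 0.0438], 0],
    [[0, -0.0018, 0.0548], 0],
    [[0, -0.0005, 0.0657], 0],
    [[0, 0.0013, 0.0766], 0],
    [[0, 0.0036, 0.0873], 0]
  ]
}}

```text
clock: 68.32
eef_pos: [376.0, 346.2, 47.2]
eef_rot: [-3.138, 0.001, 1.722]
wrist_force: [-19.2, -2.8, 15.6]
finger_gap: 17.0
```

Emit:
{"method": "send_rows", "body": {
  "commands": [
    [[0, 0.0005, 0.002], 0],
    [[0, 0.001, 0.004], 0],
    [[0, 0.001, 0.004], 0],
    [[0, 0.001, 0.004], 0],
    [[0, 0.001, 0.004], 0],
    [[0, 0.001, 0.004], 0],
    [[0, 0.001, 0.004], 0],
    [[0, 0.001, 0.004], 0]
  ]
}}

```text
clock: 68.98
eef_pos: [376.8, 346.3, 43.2]
eef_rot: [-3.137, 0.001, 1.722]
wrist_force: [-18.0, -1.8, 10.0]
finger_gap: 17.4
```

Emit:
{"method": "send_rows", "body": {
  "commands": [
    [[0, -0.005, -0.0256], 0],
    [[0, -0.007, -0.0475], 0],
    [[0, -0.007, -0.0695], 0],
    [[0, -0.0046, -0.0913], 0],
    [[0, 0, -0.1129], 0],
    [[0, 0.0067, -0.1338], 0],
    [[0, 0.0125, -0.148], 0],
    [[0, 0.0125, -0.148], 0]
  ]
}}

```text
clock: 69.65
eef_pos: [398.8, 349.3, 194.2]
eef_rot: [3.124, -0.003, 1.719]
wrist_force: [50.7, 12.4, -25.6]
finger_gap: 17.0
```

Emit:
{"method": "send_rows", "body": {
  "commands": [
    [[0, 0, 0], 0],
    [[0, 0, 0], 0],
    [[0, 0.001, -0.001], 0],
    [[0, 0.005, -0.009], 0],
    [[0, 0.009, -0.018], 0],
    [[0, 0.0136, -0.0252], 0],
    [[0, 0.0136, -0.0252], 0],
    [[0, 0.0136, -0.0252], 0]
  ],
  "hand": 0.3
}}

```text
clock: 70.32
eef_pos: [404.6, 350.5, 216.7]
eef_rot: [3.141, -0.0, 1.722]
wrist_force: [0.2, 0.4, -0.0]
finger_gap: 33.2
```

Run:
```python
from h import *
s,im,c=shoot("scene","s28.png"); print(s["eef_pos"],s["wrist_force"],s["finger_gap"],inlift(*s["eef_pos"][:2]))
plateh(im)
shoot("wrist","w28.png")
```

```text
[404.61970469 350.53522642 216.68876796] [ 0.19835407  0.44125955 -0.02673259] 33.20771498318303 [-114.29516116  198.11282856]
65 [522.5 208.6] [208.7 247.2] 8.3 [-18.5  40.4]
85 [531.  197.3] [205.6 243.5] 8.3 [-11.7  28. ]
92 [534.  193.3] [204.5 242.2] 8.3 [-9.3 23.7]
111 [542.1 182.6] [201.5 238.6] 8.3 [-2.9 11.9]
130 [550.2 171.9] [198.5 235.1] 8.3 [3.5 0.1]
149 [558.3 161.2] [195.5 231.5] 8.3 [  9.9 -11.7]
```

View pics/w28.png

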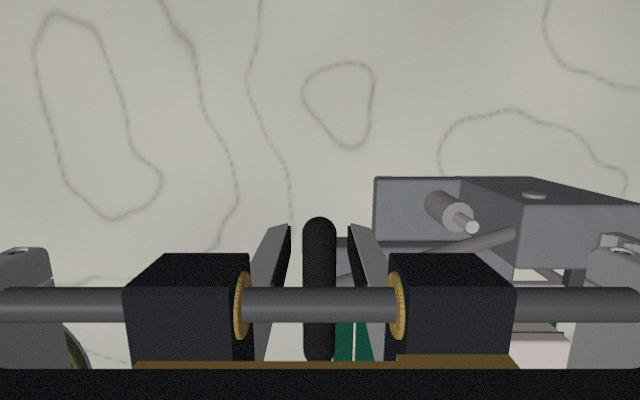

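Emit:
{"method": "send_rows", "body": {
  "commands": [
    [[0, 0, 0], 0],
    [[0, 0, 0], 0],
    [[0, 0, 0], 0],
    [[0, 0, 0], 0],
    [[0, 0, 0], 0],
    [[0, 0, 0], 0],
    [[0, 0, 0], 0],
    [[0, 0, 0], 0]
  ],
  "hand": 1,
  "force": 40
}}

```text
clock: 71.08
eef_pos: [404.4, 350.4, 216.3]
eef_rot: [-3.141, 0.0, 1.722]
wrist_force: [-0.0, -0.5, -1.7]
finger_gap: 16.7
```

Emit:
{"method": "send_rows", "body": {
  "commands": [
    [[0, -0.0056, 0.0095], 0],
    [[0, -0.0107, 0.0192], 0],
    [[0, -0.0153, 0.0292], 0],
    [[0, -0.0194, 0.0394], 0],
    [[0, -0.0231, 0.0498], 0],
    [[0, -0.0261, 0.0603], 0],
    [[0, -0.0287, 0.071], 0],
    [[0, -0.0307, 0.0819], 0]
  ]
}}

```text
clock: 71.75
eef_pos: [374.9, 346.2, 136.3]
eef_rot: [3.138, -0.001, 1.722]
wrist_force: [-3.7, -4.6, 18.1]
finger_gap: 16.7
```

Emit:
{"method": "send_rows", "body": {
  "commands": [
    [[0, -0.0014, 0.0109], 0],
    [[0, -0.0024, 0.0218], 0],
    [[0, -0.0027, 0.0328], 0],
    [[0, -0.0025, 0.0438], 0],
    [[0, -0.0018, 0.0548], 0],
    [[0, -0.0005, 0.0657], 0],
    [[0, 0.0013, 0.0766], 0],
    [[0, 0.0036, 0.0873], 0]
  ]
}}

```text
clock: 72.42
eef_pos: [376.0, 346.2, 47.3]
eef_rot: [-3.138, 0.001, 1.722]
wrist_force: [-19.9, -2.9, 15.7]
finger_gap: 17.0
```

Emit:
{"method": "send_rows", "body": {
  "commands": [
    [[0, 0.0005, 0.002], 0],
    [[0, 0.001, 0.004], 0],
    [[0, 0.001, 0.004], 0],
    [[0, 0.001, 0.004], 0],
    [[0, 0.001, 0.004], 0],
    [[0, 0.001, 0.004], 0],
    [[0, 0.001, 0.004], 0],
    [[0, 0.001, 0.004], 0]
  ]
}}

```text
clock: 73.08
eef_pos: [376.7, 346.3, 43.3]
eef_rot: [-3.137, 0.001, 1.722]
wrist_force: [-18.5, -2.3, 10.0]
finger_gap: 17.0
```

Emit:
{"method": "send_rows", "body": {
  "commands": [
    [[0, -0.005, -0.0256], 0],
    [[0, -0.006, -0.0475], 0],
    [[0, -0.005, -0.0695], 0],
    [[0, -0.0016, -0.0913], 0],
    [[0, 0.003, -0.1129], 0],
    [[0, 0.009, -0.1308], 0],
    [[0, 0.0125, -0.14], 0],
    [[0, 0.0125, -0.14], 0]
  ]
}}

```text
clock: 73.75
eef_pos: [391.3, 348.3, 186.0]
eef_rot: [3.141, -0.0, 1.721]
wrist_force: [-10.3, -6.9, 9.8]
finger_gap: 17.2
```

Emit:
{"method": "send_rows", "body": {
  "commands": [
    [[0, 0, 0], 0],
    [[0, 0, 0], 0],
    [[0, 0.001, -0.001], 0],
    [[0, 0.005, -0.012], 0],
    [[0, 0.009, -0.024], 0],
    [[0, 0.0136, -0.0332], 0],
    [[0, 0.0136, -0.0332], 0],
    [[0, 0.0136, -0.0332], 0]
  ],
  "hand": 0.2
}}

```text
clock: 74.42
eef_pos: [404.6, 350.4, 216.2]
eef_rot: [-3.142, 0.0, 1.722]
wrist_force: [-0.4, -0.3, -0.9]
finger_gap: 37.5
```

Run:
```python
from h import *
s,im,c=shoot("scene","s29.png"); print(s["eef_pos"],s["wrist_force"],s["finger_gap"],inlift(*s["eef_pos"][:2]))
plateh(im)
shoot("wrist","w29.png")
```

```text
[404.61097644 350.44563783 216.23324365] [-0.36987835 -0.32248013 -0.9126914 ] 37.512597432400845 [-114.31691742  198.02548463]
65 [514. 220.] [211.7 251.3] 8.3 [-25.2  53. ]
85 [522.7 208.6] [208.5 247.5] 8.3 [-18.3  40.4]
92 [525.7 204.5] [207.4 246.1] 8.3 [-15.9  36. ]
111 [533.9 193.7] [204.3 242.5] 8.3 [-9.4 24. ]
130 [542.1 182.8] [201.3 238.9] 8.3 [-2.8 12. ]
149 [550.3 171.9] [198.2 235.3] 8.3 [3.7 0.1]
```

View pics/w29.png

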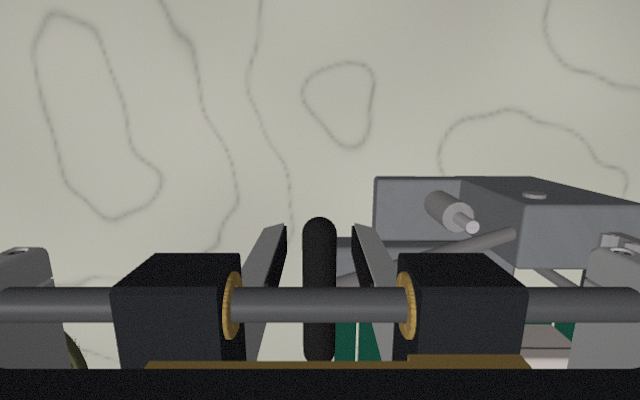

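Emit:
{"method": "send_rows", "body": {
  "commands": [
    [[0, 0, 0], 0],
    [[0, 0, 0], 0],
    [[0, 0, 0], 0],
    [[0, 0, 0], 0],
    [[0, 0, 0], 0],
    [[0, 0, 0], 0],
    [[0, 0, 0], 0],
    [[0, 0, 0], 0]
  ],
  "hand": 1,
  "force": 40
}}

```text
clock: 75.18
eef_pos: [404.4, 350.4, 216.3]
eef_rot: [-3.141, 0.0, 1.722]
wrist_force: [-1.6, 0.3, -2.7]
finger_gap: 17.0
```

Emit:
{"method": "send_rows", "body": {
  "commands": [
    [[0, -0.0056, 0.0095], 0],
    [[0, -0.0107, 0.0192], 0],
    [[0, -0.0153, 0.0292], 0],
    [[0, -0.0194, 0.0394], 0],
    [[0, -0.0231, 0.0498], 0],
    [[0, -0.0261, 0.0603], 0],
    [[0, -0.0287, 0.071], 0],
    [[0, -0.0307, 0.0819], 0]
  ]
}}

```text
clock: 75.85
eef_pos: [374.7, 346.1, 135.3]
eef_rot: [3.139, -0.001, 1.722]
wrist_force: [-1.4, -1.9, 8.9]
finger_gap: 17.0
```

Emit:
{"method": "send_rows", "body": {
  "commands": [
    [[0, -0.0014, 0.0109], 0],
    [[0, -0.0024, 0.0218], 0],
    [[0, -0.0027, 0.0328], 0],
    [[0, -0.0025, 0.0438], 0],
    [[0, -0.0018, 0.0548], 0],
    [[0, -0.0005, 0.0657], 0],
    [[0, 0.0013, 0.0766], 0],
    [[0, 0.0036, 0.0873], 0]
  ]
}}

```text
clock: 76.52
eef_pos: [376.1, 346.2, 46.8]
eef_rot: [-3.138, 0.001, 1.722]
wrist_force: [-18.5, -3.3, 15.9]
finger_gap: 17.1
```

Emit:
{"method": "send_rows", "body": {
  "commands": [
    [[0, 0.0005, 0.002], 0],
    [[0, 0.001, 0.004], 0],
    [[0, 0.001, 0.004], 0],
    [[0, 0.001, 0.004], 0],
    [[0, 0.001, 0.004], 0],
    [[0, 0.001, 0.004], 0],
    [[0, 0.001, 0.004], 0],
    [[0, 0.001, 0.004], 0]
  ]
}}

```text
clock: 77.18
eef_pos: [376.7, 346.3, 43.3]
eef_rot: [-3.137, 0.001, 1.722]
wrist_force: [-18.3, -2.4, 10.9]
finger_gap: 17.4
```

Emit:
{"method": "send_rows", "body": {
  "commands": [
    [[0, -0.005, -0.0256], 0],
    [[0, -0.006, -0.0475], 0],
    [[0, -0.005, -0.0695], 0],
    [[0, -0.0016, -0.0913], 0],
    [[0, 0.003, -0.1129], 0],
    [[0, 0.009, -0.1308], 0],
    [[0, 0.0125, -0.14], 0],
    [[0, 0.0125, -0.14], 0]
  ]
}}

```text
clock: 77.85
eef_pos: [391.5, 348.2, 185.9]
eef_rot: [3.141, -0.0, 1.721]
wrist_force: [-9.0, -5.7, 8.0]
finger_gap: 16.9
```

Emit:
{"method": "send_rows", "body": {
  "commands": [
    [[0, 0, 0], 0],
    [[0, 0, 0], 0],
    [[0, 0.001, -0.001], 0],
    [[0, 0.005, -0.012], 0],
    [[0, 0.009, -0.024], 0],
    [[0, 0.0136, -0.0332], 0],
    [[0, 0.0136, -0.0332], 0],
    [[0, 0.0136, -0.0332], 0]
  ],
  "hand": 0.2
}}

```text
clock: 78.52
eef_pos: [404.6, 350.4, 216.2]
eef_rot: [-3.141, 0.0, 1.722]
wrist_force: [0.2, 0.8, -1.3]
finger_gap: 37.9
```

Run:
```python
from h import *
s,im,c=shoot("scene","s30.png"); print(s["eef_pos"],s["wrist_force"],s["finger_gap"],inlift(*s["eef_pos"][:2]))
plateh(im)
```

```text
[404.58455346 350.44680687 216.20909512] [ 0.15855681  0.77524697 -1.28802558] 37.924381058144334 [-114.3428842   198.03051126]
65 [514.1 220.1] [212.2 250.8] 8.4 [-25.1  53. ]
85 [522.8 208.6] [209. 247.] 8.4 [-18.2  40.4]
92 [525.8 204.6] [207.9 245.7] 8.4 [-15.8  36. ]
111 [534.  193.7] [204.8 242.1] 8.4 [-9.3 24.1]
130 [542.2 182.9] [201.8 238.5] 8.4 [-2.8 12.1]
149 [550.4 172. ] [198.7 234.9] 8.4 [3.8 0.1]
```

Emit:
{"method": "send_rows", "body": {
  "commands": [
    [[0, 0, -0.02], 0],
    [[0, 0, -0.05], 0],
    [[0, 0, -0.085], 0],
    [[0, 0, -0.12], 0],
    [[0, 0, -0.15], 0],
    [[-0.02, 0.01, -0.17], 0],
    [[-0.05, 0.02, -0.17], 0],
    [[-0.08, 0.03, -0.17], 0.1]
  ]
}}

```text
clock: 79.23
eef_pos: [446.4, 275.4, 386.7]
eef_rot: [3.141, -0.0, 1.625]
wrist_force: [1.2, 0.5, -0.8]
finger_gap: 37.4
```

Emit:
{"method": "send_rows", "body": {
  "commands": [
    [[-0.03, 0.01, 0], 0.12],
    [[-0.06, 0.02, 0], 0.24],
    [[-0.09, 0.03, 0], 0.36],
    [[-0.11, 0.035, 0], 0.48],
    [[-0.13, 0.04, 0], 0.6],
    [[-0.13, 0.04, 0], 0.72],
    [[-0.13, 0.04, 0], 0.84],
    [[-0.13, 0.04, 0], 0.96]
  ]
}}

```text
clock: 79.9
eef_pos: [492.8, 147.7, 385.5]
eef_rot: [-3.141, 0.001, 0.655]
wrist_force: [1.0, 1.0, 0.1]
finger_gap: 37.3
```

Run:
```python
from h import *
goto([480,140,386],.148)
```

```text
shift m [-0.0148 -0.0016 -0.0004] turn 0.507 q6 now 1.14 at [492.8 147.7 385.5] 0.655
```

Emit:
{"method": "send_rows", "body": {
  "commands": [
    [[-0.005, 0, 0], 0.12],
    [[-0.01, -0.001, 0], 0.24],
    [[-0.014, -0.001, 0], 0.36],
    [[-0.014, -0.001, 0], 0.48],
    [[-0.014, -0.001, 0], 0.507],
    [[-0.014, -0.001, 0], 0.507],
    [[-0.014, -0.001, 0], 0.507],
    [[-0.014, -0.001, 0], 0.507]
  ]
}}

```text
clock: 80.57
eef_pos: [481.1, 140.3, 386.1]
eef_rot: [-3.142, 0.001, 0.156]
wrist_force: [-0.3, -0.7, -0.2]
finger_gap: 37.6
```

Run:
```python
from h import *
s,im,c=shoot("wrist","w31.png"); print(s["eef_pos"],s["eef_rot"])
linesfix(im,c,149)
for o in cases(im,c,149+45,150): print(inlift(*o[:2]))
s,im2,c=shoot("scene","s31.png")
k=im2[60:260,290:470]; cv2.imwrite("pics/s31z.png",cv2.resize(k,None,fx=3,fy=3,interpolation=cv2.INTER_CUBIC))
```

```text
[481.10955225 140.34161115 386.05544706] [-3.14156604e+00  6.67212280e-04  1.56447248e-01]
fix x [(-83.0, 13430), (-17.5, 4920)]
fix y [(99.7, 11142)]
lid px [345. 163.] xy 504.1 113.8 size 92.0 56.1 long axis -81.05 deg -1.415 rad
lid px [363.  85.] xy 589.5 109.9 size 91.8 57.7 long axis 8.61 deg 0.150 rad
lid px [300.  83.] xy 580.9 176.8 size 91.2 57.0 long axis 8.37 deg 0.146 rad
lid px [238.  82.] xy 571.7 243.0 size 91.4 57.1 long axis 8.55 deg 0.149 rad
[-50.58580985 -50.68560693]
[ 33.3208817  -67.05261715]
[34.59133981  0.39834395]
[35.19230876 67.32108645]
```

View pics/w31.png

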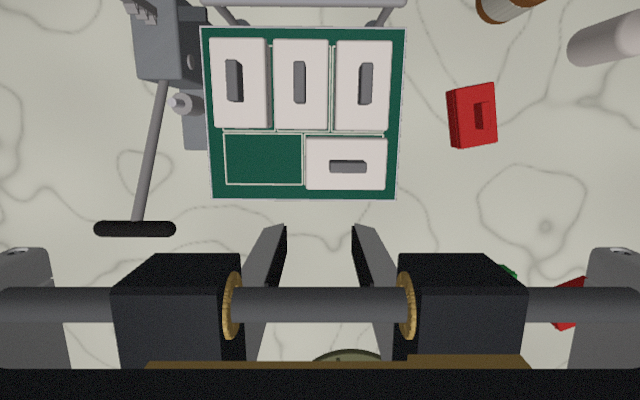

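View pics/s31z.png

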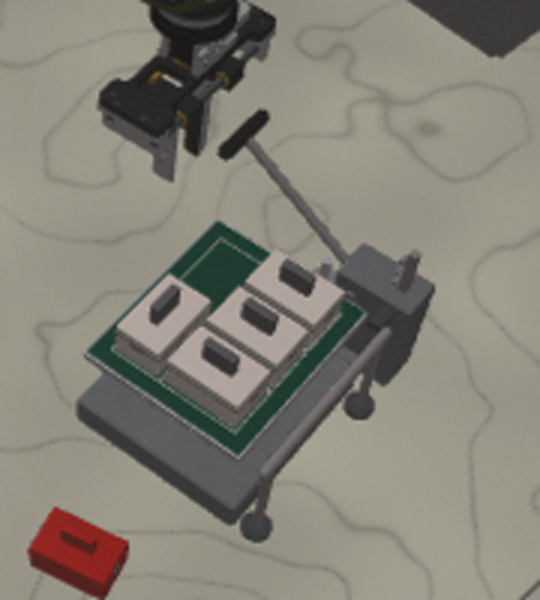

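```bash
python3 -c "
from cell import manip; print(manip.sign_off())"
```

```text
the job is handed in; nothing more can be done
None
```

All four sample cases present are standing on the raised plate, one in each of four outlined places. The place in the near row on the lever side is empty. The lever is up, and I did not touch the bottles or the coloured look-alikes. I handed the job in at about 81 s, with the robot clear of everything.

- **Knock:** one placed case was knocked aside on the plate during the work and pushed its neighbour. I put both back while the plate was still down.
- **Cases:** the last wrist view put every case within about 1.3 mm of its place centre. They are aligned to within about half a degree, and the margin is 2.5 mm. The case nearest the pump sits about 1.2 mm towards the rail.
- **Plate:** after the first four full strokes I measured it at 92, 110.5, 130 and 149 mm. The rail top is at 149 mm.
- **Extra stroke:** I added a fifth full stroke to be sure. It took roughly half the force midway and did not raise the plate, so the pump was idling at the top.
- **Force:** early return strokes pulled up to about 78 N at the wrist, against a limit of 120 N, because I gripped the lever too close to its top stop. I changed the return, and the last two were low where I read them.

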